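# Fit a fresh battery in the handpiece power pack and close it

### The arm

A 7-joint arm with a two-finger parallel gripper is mounted at the origin on the work surface. World frame = base frame: x ahead of the robot, y to its left, z up, the work surface at z = 0. Lengths are in m, angles in rad, forces in N, time in s.
With the tool pointing down it reaches from about 0.375 to 0.925 m from the base axis. Payload 3.1 kg.
Tool frame: the origin (TCP) lies between the finger pads; the fingertips stand 19 mm ahead of it and the grasp point (between the pads) is the TCP; z points along the fingers, y is the direction in which the jaws open and shut (so a half turn about z gives the same grasp; the last joint's range is limited). The gripper opens to 85 mm and grips with 20 to 120 N. Pads are 22 mm wide; open, the fingers measure 114 mm over their backs; the gripper's body (76 mm by 85 mm) begins 54 mm behind the grasp point. The pads swing forward as they close: fully open they stand 13 mm farther back than shut.
Start: joints at [-1.316, 0.383, 0.044, 1.598, -0.018, 1.161, -0.05], TCP at [0.225, 0.61, 0.25] pointing down, gripper open.
Joint ranges: [-2.61, 2.61], [-0.41, 2.15], [-1.48, 1.57], [0, 2.5], [-1.57, 4.71], [0.05, 1.97], [-2.85, 2.85]. Speed limits (rad/s): [2.79, 2.79, 3.14, 3.14, 3.14, 3.14, 3.14].

### API

Orientations are given as a unit quaternion [x, y, z, w].
In Python, from bench import move_ptp, movel, move_j, move_gripper, pause, inverse_kinematics, read_camera, camera_params, MotionError, sign_off, look_for, tip_of, read_time_s, read_qpos, read_joint_vel, read_effort, read_eef_pos, read_tcp_rot, read_ft_force, read_ft_torque, read_finger_gap gives the robot as it stands. Calls block until the motion is done:
- move_ptp(position, orientation): joint-space move of the TCP to a pose.
- movel(position, orientation=None, speed=0.15): straight line of the TCP; orientation=None keeps the orientation; speed is the mean speed in m/s.
- move_j(angles): joint-space move.
- move_gripper(opening, effort=None): finger opening in m; effort is the grip in N (None keeps the last); returns when the fingers have stopped.
- pause(seconds).
- inverse_kinematics(position, orientation): joint angles nearest the present ones, or None.
- read_camera(name): name is "scene" or "top" or "wrist"; returns the picture (480x640x3 uint8, red, green, blue); there is no depth.
- camera_params(name): a dict with "K" (3x3 intrinsics, pixels), "dist_coeffs" ([k1, k2, p1, p2, k3] as OpenCV has them; the pictures are not rectified), "camera_from_world" (4x4, takes a point from world to camera coordinates). Camera axes: x right, y down, z forward; pixel columns grow to the right and rows downward; lengths in m; the calibration is good to about 2 mm. A picture is of the moment at which its call begins: read the wrist's pose just before it. camera_params takes no time and is no camera call; for the wrist camera it gives the pose at the moment of the call.
A pose or a line that the arm cannot do raises MotionError and nothing moves.
- sign_off(): hands the job in, once; it reports no verdict.
Trained networks look in the newest picture that a camera, given by its name, has taken for a name from the list of things; names that differ only in an ending like _2 or _b are one class to them, and where a whole thing is asked for, a point or a joint stands for the part that bears it (a point fixed in the world has none). Each returns a list of dicts, best first, with "confidence" (0 to 1); they miss things now and then, are a little off and sometimes report something else, mostly with a low value. They report only what shows in the picture. A call takes as long as a camera call. They do not tell look-alikes from the thing itself.
- look_for(camera, name): "at" ([column, row] in pixels, amid what is visible of it).
- tip_of(camera, name): "at" ([column, row] in pixels: a listed point, or the origin of a listed thing).
Readings, each from a call of its own:
- read_time_s(): time.
- read_qpos(): joint angles.
- read_joint_vel(): joint speeds.
- read_effort(): joint torques, N m.
- read_eef_pos(): TCP position.
- read_tcp_rot(): TCP orientation.
- read_ft_force(): force on the tool from outside, world axes, zero at the start.
- read_ft_torque(): the same for the moment, N m.
- read_finger_gap(): finger opening in m.
Only numpy, scipy, OpenCV 4.12 (cv2) and the standard library are available. Lean on these libraries where they do the work, as an engineer would, in place of code of your own. Each camera call takes 0.05 s, during which the arm holds its last target.

### The job

Take the green battery from its wooden rest and fit it in the open grey power pack: flat end pressed back against the coil spring contact, then the other end, with the brass nub, dropped down in front of the copper terminal so that the battery lies level in its saddles. Then take the cover plate from the sloped rest, lower it level and gently onto the pack so that both brass studs enter its two holes together and it sits fully down, let go of it, and only then throw the red switch lever all the way over. Leave the bowl, jar and file where they are.

Things in the scene. Friction and masses are not known exactly. Their poses are not given: they have to be found in the camera images.
- pack: Open grey plastic battery pack, fixed. Origin: centre of its underside, at bench level; x runs from spring end to switch end, z up. Base x -100..+162, 100 wide, 16 high (mm). Two end blocks 64 wide, tops 62 mm above the bench: spring end x -94..-72, terminal end x 54..94. The gap between is open at the sides. The seated cover lies on the blocks, its grip centre at x = y = 0, 90 mm above the bench.
- seat (a point): Where the middle of the seated battery belongs, 44 mm above the bench; axes as the pack's, battery axis along x. Two white V saddles at x = -36 and +36 mm (12 mm long, reaching 20 mm to either side, up to about 6 mm under the axis) carry it; between them the base lies 28 mm below the axis. Copper terminal: a spot on the end block's face at x = +54 mm. Block tops 18 mm above the axis.
- stud_a (a point): Top centre of the brass stud at the spring end (pack x = -82 mm), 82 mm above the bench. Stud 10 mm diameter, 20 mm tall above its block, the upper 8 mm coned to 4 mm diameter.
- stud_b (a point): Top centre of the same stud at the terminal end (pack x = +82 mm).
- spring (a joint): Coil spring contact: a copper disc, 30 mm diameter, centred on the battery axis, facing +x of the pack. Value in m: 0 free (disc face 46 mm to -x of the seat point), growing as it is pushed to -x, up to 0.018. 500 N/m. Free, it leaves 100 mm to the terminal for a 108 mm battery; about 0.008 with the battery in.
- cell_mid (a point): Middle of the green battery: cylinder 28 mm diameter, 108 mm long with nub, 0.12-0.23 kg. x: along it from the flat steel end (-54 mm, to the spring) to the brass nub (+54 mm; nub 10 mm diameter, 3 long; red band near it); y, z roll freely. Starts level, axis 40 mm above the bench, in a wooden rest (base 110 x 70 x 10 mm, V supports at x = +-34 mm, 14 long, 21 to each side), open between.
- cell_plus (a point): Tip of the brass nub of the battery, 54 mm from its middle along its x.
- cover_grip (a point): Centre of the cover's grip, 28 mm above the plate's underside. Aluminium plate 200 x 64 x 6 mm (x, y, z; z outward on the grip side), 13 mm round holes at x = -82 and +82 mm, same either way round, 0.18-0.29 kg. Grip: black bar 16 mm thick in x, 56 long in y, from 6 to 40 mm above the underside. Starts on a wooden rest sloped 38 degrees facing the robot, x pointing up the slope, low edge on a lip.
- switch (a joint): Red switch lever at the far end of the pack, in rad: near 0 (off, at most 0.15) leaning to -y of the pack, 1.0 fully over to +y (on). It stays where it is left; push its tip sideways.
- switch_tip (a point): Tip of the red switch lever: the centre of its red 26 mm ball, 50 mm from the pivot; its pivot lies across the pack (it swings in the pack's y-z plane) on the pack's middle line, 137 mm to +x of the pack's origin; swung over, the tip has moved about 48 mm to +y of the pack.
- bowl: Steel bowl, bystander, 120 mm across, 50 mm tall; origin under its centre.
- jar: White jar with a red cap, bystander, 60 mm across, 70 mm tall; origin under its centre.
- file: File with wooden handle, bystander, 220 mm long along its x.
Mind the look-alikes: they are no part of the job. Of the things like the part that bears cell_mid, leave any that is purple or white; of the rest the smaller one is meant.

How it is judged:
On the way, in this order (a step that is already met when the one before it is completed fails the run):
1. the battery lies level in the saddles, flat end against the pressed-in spring, nub to the terminal, released (x of cell_mid in the frame of pack between -0.005 and 0.005 m and y of cell_mid in the frame of pack between -0.004 and 0.004 m and z of cell_mid in the frame of pack between 0.04 and 0.048 m and angle between the x axis of cell_mid and the x axis of pack, either way round below 0.08 rad and x of cell_plus in the frame of pack above 0.03 m and value of joint spring above 0.004 m and contact force between the fingers and cell below 0.3 N), for 0.2 s.
2. the cover sits fully down over both studs, with the battery in place, released (x of cell_mid in the frame of pack between -0.005 and 0.005 m and y of cell_mid in the frame of pack between -0.004 and 0.004 m and z of cell_mid in the frame of pack between 0.04 and 0.048 m and angle between the x axis of cell_mid and the x axis of pack, either way round below 0.08 rad and x of cell_plus in the frame of pack above 0.03 m and value of joint spring above 0.004 m and x of cover_grip in the frame of pack between -0.004 and 0.004 m and y of cover_grip in the frame of pack between -0.004 and 0.004 m and z of cover_grip in the frame of pack between 0.087 and 0.0925 m and angle between the z axis of cover_grip and the z axis of pack, either way round below 0.05 rad and angle between the x axis of cover_grip and the x axis of pack, either way round below 0.05 rad and angle between cover_grip's own z axis and vertical below 0.1 rad and contact force between the fingers and cover below 0.3 N), for 0.2 s.
3. the switch lever is thrown over (value of joint switch above 0.8 rad), for 0.1 s.
At the end, for the whole second after the job is handed in: Battery within 5 mm of its seat (4 mm sideways and in height), 4.5 degrees of the axis, nub to the terminal, spring pressed in over 4 mm; cover grip up, within 4 mm of its place, fully down (2.5 mm), within 3 degrees of level and direction; lever beyond 0.8 rad; all at rest (x of cell_mid in the frame of pack between -0.005 and 0.005 m and y of cell_mid in the frame of pack between -0.004 and 0.004 m and z of cell_mid in the frame of pack between 0.04 and 0.048 m and angle between the x axis of cell_mid and the x axis of pack, either way round below 0.08 rad and x of cell_plus in the frame of pack above 0.03 m and value of joint spring above 0.004 m and x of cover_grip in the frame of pack between -0.004 and 0.004 m and y of cover_grip in the frame of pack between -0.004 and 0.004 m and z of cover_grip in the frame of pack between 0.087 and 0.0925 m and angle between the z axis of cover_grip and the z axis of pack, either way round below 0.05 rad and angle between the x axis of cover_grip and the x axis of pack, either way round below 0.05 rad and angle between cover_grip's own z axis and vertical below 0.1 rad and value of joint switch above 0.8 rad and linear speed of each of cover, cell below 0.02 m/s); the robot touches nothing.
It fails at once if the cover was put on the studs tilted by more than 10 degrees (x of cover_grip in the frame of pack between -0.03 and 0.03 m and y of cover_grip in the frame of pack between -0.03 and 0.03 m and z of cover_grip in the frame of pack below 0.108 m and angle between the z axis of cover_grip and the z axis of pack, either way round above 0.175 rad).
It fails at once if the cover was dropped or slammed onto the pack (faster than 0.5 m/s just above its seat) (x of cover_grip in the frame of pack between -0.03 and 0.03 m and y of cover_grip in the frame of pack between -0.03 and 0.03 m and z of cover_grip in the frame of pack below 0.12 m and linear speed of cover above 0.5 m/s).
It fails at once if the bowl, jar or file was pushed away (more than 20 mm) (distance of any of bowl, jar, file from where it was at the start of the episode above 0.02 m).
It also fails if it takes over 56 s, if anything falls off the work surface, if the arm or the gripper's body presses on something with over 40 N, if the wrist force passes 120 N, or if a joint passes its speed limit or range.

## Working session

There is one attempt and no reset: what is moved stays moved. The work goes in short steps, each a Python script; the robot and the scene stay as the last script left them, time stands still between calls to the robot, and variables do not carry over. Pictures are saved under pics/ and viewed, and the job is handed in when it is done.

```bash
ls; mkdir -p pics
python3 - <<'E'
from bench import *
import cv2
for n in ["scene","top","wrist"]:
    im=read_camera(n); cv2.imwrite(f"pics/{n}0.png",im[:,:,::-1])
    p=camera_params(n); print(n,p["K"],p["dist_coeffs"],p["camera_from_world"])
print(read_time_s(),read_tcp_rot(),read_eef_pos(),read_finger_gap())
E
```

```text
pics
scene [[483.83378638   0.         315.13674622]
 [  0.         483.83378638 241.35650373]
 [  0.           0.           1.        ]] [-0.0681834  0.         0.         0.         0.       ] [[ 0.1049501   0.99446935 -0.00402374 -0.11402709]
 [ 0.61582665 -0.06816641 -0.78492731 -0.24208141]
 [-0.78086043  0.07990027 -0.6195748   1.54280953]
 [ 0.          0.          0.          1.        ]]
top [[511.09931362   0.         326.86186372]
 [  0.         511.09931362 240.19522244]
 [  0.           0.           1.        ]] [-0.11506374  0.          0.          0.          0.        ] [[-0.02314358 -0.99970944 -0.0067383   0.07748424]
 [-0.9914425   0.02381733 -0.12835302  0.56727032]
 [ 0.12847621  0.00371009 -0.99170565  1.08893225]
 [ 0.          0.          0.          1.        ]]
wrist [[380.23798713   0.         320.4451363 ]
 [  0.         380.23798713 239.97865893]
 [  0.           0.           1.        ]] [-0.04165634  0.          0.          0.          0.        ] [[ 0.34503741  0.93858808 -0.00126268 -0.64953981]
 [ 0.88837441 -0.32614348  0.32314292 -0.04399354]
 [ 0.30288628 -0.11261813 -0.94634933  0.38120055]
 [ 0.          0.          0.          1.        ]]
0.15 [ 1.75448426e-01  9.84488066e-01 -1.03844496e-03 -1.41330005e-04] [0.22433979 0.60930457 0.24918552] 0.08526019526624731
```

View pics/scene0.png

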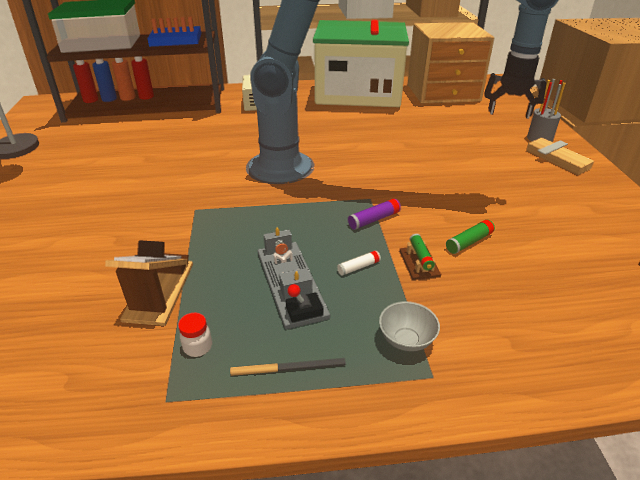

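View pics/top0.png

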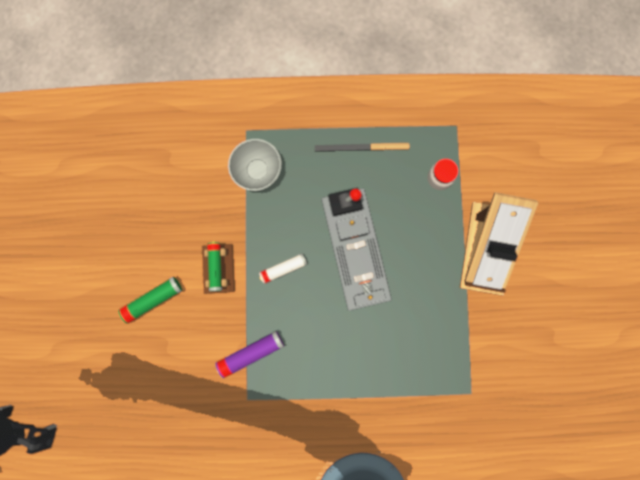

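View pics/wrist0.png

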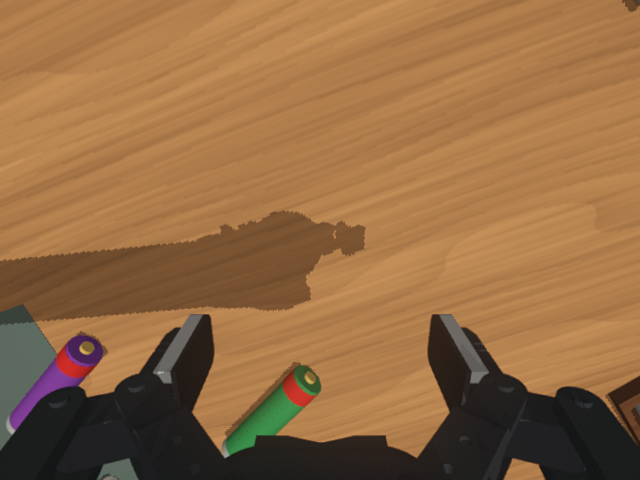

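Battery candidates in the top picture are green in rest (215,267), larger green on bench (150,300), purple (250,353) and white (283,268). The one in the wooden rest is smaller and neither purple nor white, so it is the one meant. I'll confirm it in a crop and measure.

```bash
cat > h.py <<'E'
from bench import *
import numpy as np, cv2
from scipy.spatial.transform import Rotation as R
def ray(cam,px):
    p=cam if isinstance(cam,dict) else camera_params(cam)
    u=cv2.undistortPoints(np.array([[px]],float),p["K"],np.array(p["dist_coeffs"]))[0,0]
    T=p["camera_from_world"]; Rm=T[:3,:3]; o=-Rm.T@T[:3,3]
    return o,Rm.T@np.array([u[0],u[1],1])
def onz(cam,px,z):
    o,d=ray(cam,px); return o+d*(z-o[2])/d[2]
def tri(obs):
    A=np.zeros((3,3));b=np.zeros(3)
    for c,px in obs:
        o,d=ray(c,px); d=d/np.linalg.norm(d); P=np.eye(3)-np.outer(d,d); A+=P;b+=P@o
    X=np.linalg.solve(A,b)
    return X
def proj(cam,X):
    p=cam if isinstance(cam,dict) else camera_params(cam)
    T=p["camera_from_world"]
    return cv2.projectPoints(np.atleast_2d(X).astype(float),cv2.Rodrigues(T[:3,:3])[0],T[:3,3],p["K"],np.array(p["dist_coeffs"]))[0][:,0]
def save(im,n,crop=None,s=1):
    if crop: x0,y0,x1,y1=crop; im=im[y0:y1,x0:x1]
    im=cv2.resize(im,None,fx=s,fy=s,interpolation=cv2.INTER_CUBIC)
    cv2.imwrite(f"pics/{n}.png",im[:,:,::-1])
E
python3 - <<'E'
from h import *
im=read_camera("top"); save(im,"top_crop",(110,220,300,390),4); 
im2=read_camera("scene"); save(im2,"sc_crop",(90,210,340,340),3)
for n in ["pack","seat","stud_a","stud_b","cell_mid","cell_plus","cover_grip","switch_tip","bowl","jar"]:
    for c in ["top","scene"]:
        r=tip_of(c,n); print(n,c,[(np.round(d["at"],1).tolist(),round(d["confidence"],2)) for d in r[:4]])
E
```

```text
pack top [([358.5, 260.3], 0.85), ([441.1, 177.0], 0.49)]
pack scene [([287.5, 272.5], 0.75), ([406.7, 334.7], 0.28)]
seat top [([359.7, 260.5], 0.79), ([368.7, 298.4], 0.69)]
seat scene [([285.0, 261.6], 0.69)]
stud_a top [([370.8, 299.8], 0.89), ([355.8, 220.5], 0.73)]
stud_a scene [([277.2, 228.4], 0.7)]
stud_b top [([370.8, 299.8], 0.89), ([355.8, 220.5], 0.73)]
stud_b scene [([277.2, 228.4], 0.7)]
cell_mid top [([214.5, 268.7], 0.96), ([280.6, 268.4], 0.86), ([152.0, 300.1], 0.75), ([251.8, 355.3], 0.62)]
cell_mid scene [([420.0, 249.1], 0.9), ([471.0, 232.8], 0.74), ([376.7, 212.0], 0.69), ([362.0, 263.2], 0.59)]
cell_plus top [([220.9, 371.0], 0.89), ([119.0, 315.5], 0.79), ([259.4, 280.5], 0.76), ([211.4, 241.2], 0.63)]
cell_plus scene [([429.8, 262.2], 0.9), ([398.2, 204.1], 0.88), ([491.2, 225.1], 0.73), ([379.3, 257.8], 0.73)]
cover_grip top [([504.9, 257.0], 0.95)]
cover_grip scene [([151.4, 246.7], 0.87)]
switch_tip top [([353.6, 196.8], 0.5)]
switch_tip scene [([295.3, 288.5], 0.71)]
bowl top [([258.4, 170.5], 0.71), ([214.2, 269.0], 0.68)]
bowl scene [([407.3, 337.7], 0.93), ([294.3, 269.9], 0.4)]
jar top [([440.5, 179.3], 0.92)]
jar scene [([197.4, 345.0], 0.72)]
```

View pics/top_crop.png

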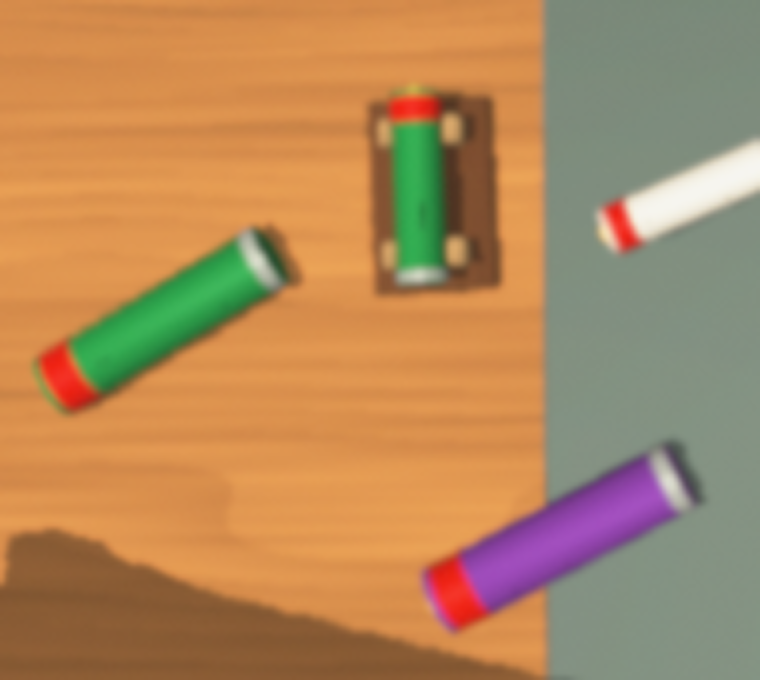

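View pics/sc_crop.png

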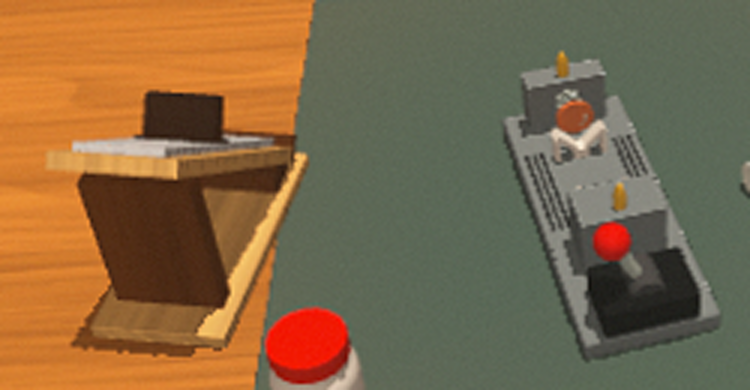

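The crop confirms it: battery in the rest at top-image (214,268), nub end at (211,241) pointing away from the robot. Next, rough positions.

Run:
```python
from h import *
r=lambda v:np.round(v,4)
print("cellmid",r(onz("top",[214.5,268.7],.04)),r(onz("scene",[420,249.1],.04)),r(tri([("top",[214.5,268.7]),("scene",[420,249.1])])))
print("cellplus",r(onz("top",[211.4,241.2],.04)),r(onz("scene",[429.8,262.2],.04)))
a=onz("top",[370.8,299.8],.082);b=onz("top",[355.8,220.5],.082);print("studs",r(a),r(b),np.linalg.norm(a-b),np.arctan2(*(b-a)[[1,0]]))
print(r(onz("scene",[277.2,228.4],.082)))
print("pack",r(onz("top",[358.5,260.3],0)),r(onz("scene",[287.5,272.5],0)), "seat",r(onz("top",[359.7,260.5],.044)),r(onz("scene",[285,261.6],.044)))
print("cover",r(tri([("top",[504.9,257]),("scene",[151.4,246.7])])))
print("switch",r(tri([("top",[353.6,196.8]),("scene",[295.3,288.5])])))
p=camera_params("wrist");T=p["camera_from_world"];o=-T[:3,:3].T@T[:3,3]
Rt=R.from_quat(read_tcp_rot()).as_matrix(); print("cam in tool",r(Rt.T@(o-read_eef_pos())),r(Rt.T@T[:3,:3].T)); print(r(Rt))
```

```text
cellmid [0.5113 0.3123 0.04  ] [0.5085 0.3117 0.04  ] [0.511  0.3113 0.0422]
cellplus [0.5724 0.3195 0.04  ] [0.5575 0.3212 0.04  ]
studs [ 0.4356 -0.0248  0.082 ] [0.6038 0.0015 0.082 ] 0.17027271528828133 0.1549934164443979
[ 0.4455 -0.0221  0.082 ]
pack [ 0.5261 -0.0063  0.    ] [ 0.512 -0.005  0.   ] seat [ 0.5217 -0.0064  0.044 ] [ 0.5233 -0.0097  0.044 ]
cover [ 0.5154 -0.3023  0.1079]
switch [0.655  0.005  0.0833]
cam in tool [ 0.0819  0.0004 -0.125 ] [[ 4.000e-04 -9.464e-01 -3.230e-01]
 [ 1.000e+00  1.000e-04  9.000e-04]
 [-8.000e-04 -3.230e-01  9.464e-01]]
[[-0.9384  0.3455 -0.    ]
 [ 0.3455  0.9384 -0.    ]
 [ 0.     -0.     -1.    ]]
```

```bash
cat >> h.py <<'E'
def Q(yaw,pitch=0.):
    """tool x = -heading dir (yaw), tool z down, pitched so that tool z leans toward heading"""
    c,s=np.cos(yaw),np.sin(yaw); h=np.array([c,s,0]);l=np.array([-s,c,0]);k=np.array([0,0,1.])
    z=np.sin(pitch)*h-np.cos(pitch)*k; x=-(np.cos(pitch)*h+np.sin(pitch)*k); y=np.cross(z,x)
    return R.from_matrix(np.stack([x,y,z],1)).as_quat()
def shot(n,crop=None,s=1):
    p=camera_params("wrist"); im=read_camera("wrist"); save(im,n,crop,s); return p,im
E
python3 - <<'E'
from h import *
t=read_time_s()
move_ptp([.511,.311,.20],Q(0.1)); print(read_time_s()-t,read_eef_pos(),read_qpos())
p,im=shot("w_cell")
for n in ["cell_mid","cell_plus"]:
    r=tip_of("wrist",n); print(n,[(np.round(d["at"],1).tolist(),round(d["confidence"],2),np.round(onz(p,d["at"],.04),4).tolist()) for d in r[:3]])
E
```

```text
1.5417 [0.51022792 0.31288549 0.20021103] [-0.76312994  0.33647866  0.17426212  1.78046094 -0.06814146  1.02976821
  1.10982907]
cell_mid [([316.7, 234.1], 0.79, [0.5212, 0.3112, 0.04]), ([145.1, 195.2], 0.73, [0.5033, 0.1769, 0.04]), ([519.3, 155.8], 0.67, [0.4445, 0.4556, 0.04])]
cell_plus [([316.5, 296.5], 0.89, [0.5757, 0.3165, 0.04]), ([207.8, 178.2], 0.8, [0.4854, 0.2251, 0.04]), ([610.3, 117.7], 0.69, [0.4095, 0.5169, 0.04])]
```

View pics/w_cell.png

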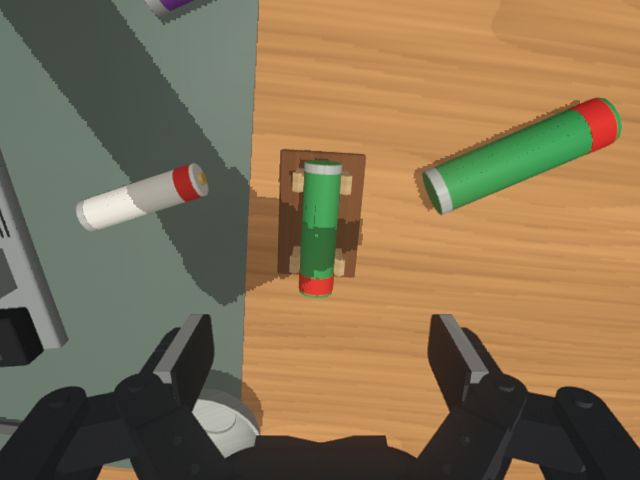

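```bash
cat >> h.py <<'E'
from scipy.optimize import least_squares
def colmask(im,kind):
    f=im.astype(int); r,g,b=f[...,0],f[...,1],f[...,2]
    if kind=="green": return (g>r*1.5)&(g>b*1.3)&(g>25)
    if kind=="red": return (r>g*2.2)&(r>b*2.2)&(r>60)
E
python3 - <<'E'
from h import *
# reuse fresh picture
p,im=shot("w_cell2")
m=(colmask(im,"green")|colmask(im,"red")); 
mm=np.zeros_like(m); mm[150:310,285:365]=m[150:310,285:365]
n,l,st,_=cv2.connectedComponentsWithStats(mm.astype(np.uint8)); k=1+np.argmax(st[1:,4]); mm=l==k; print(st[k])
rows=[r for r in range(st[k][1]+8,st[k][1]+st[k][3]-10)]
L=[];Rr=[]
for r in rows:
    c=np.where(mm[r])[0]; L.append((c.min()-.0,r)); Rr.append((c.max()+1.,r))
print(L[::15],Rr[::15])
# fit axis: edge rays tangent to cylinder: distance between ray and axis line =14 mm
def res(q,full=False):
    y0,yaw=q; a=np.array([np.cos(yaw),np.sin(yaw),0]);P=np.array([.515,y0,.04]);out=[]
    for e in L+Rr:
        o,d=ray(p,e); n=np.cross(d,a); n/=np.linalg.norm(n); out.append((abs((P-o)@n)-.014)*1e3)
    return np.clip(out,-4,4)
s=least_squares(res,[.311,.1],loss="soft_l1",f_scale=.5); print(s.x,np.round(np.abs(s.fun).mean(),2))
bot=np.where(mm.any(1))[0].max()+1; cols=np.where(mm[bot-2])[0]; print(bot,cols.min(),cols.max())
F=onz(p,[cols.mean()+.5,bot],.054); print(F)
y0,yaw=s.x; a=np.array([np.cos(yaw),np.sin(yaw)]); t=(F[:2]-[.515,y0])@a; print("mid",np.array([.515,y0])+a*(t-.051),"lat",(F[:2]-[.515,y0])@[-a[1],a[0]])
E
```

```text
[ 299  172   42  123 4049]
[(np.float64(305.0), 180), (np.float64(304.0), 195), (np.float64(303.0), 210), (np.float64(302.0), 225), (np.float64(302.0), 240), (np.float64(301.0), 255), (np.float64(301.0), 270)] [(np.float64(340.0), 180), (np.float64(339.0), 195), (np.float64(338.0), 210), (np.float64(337.0), 225), (np.float64(336.0), 240), (np.float64(334.0), 255), (np.float64(333.0), 270)]
[0.31276694 0.04209689] 0.55
295 302 326
[0.56714527 0.31558051 0.054     ]
mid [0.5162164  0.31281818] lat 0.0006165749441236252
```

Run:
```python
from h import *
q=Q(.042)
movel([.516,.3128,.09],q,.15); print(read_ft_force())
movel([.516,.3128,.042],None,.08); print(read_ft_force(),read_eef_pos())
move_gripper(.0,60); print(read_finger_gap(),read_ft_force(),read_eef_pos())
shot("w_g1")
movel([.516,.3128,.14],None,.12); print(read_finger_gap(),read_ft_force(),read_eef_pos(),read_time_s())
shot("w_g2"); im=read_camera("scene"); save(im,"s_g2",(380,130,540,290),4)
```

```text
[-0.30694773  0.66280038  0.53422562]
[ 0.33214625 -0.71048249 -0.12893072] [0.51614152 0.31277662 0.04182768]
0.02627599279092767 [-1.27511884 -0.79027874  4.75666766] [0.51632817 0.31248134 0.04263249]
0.026386431828718065 [-0.61432963  0.25211009 -1.90849487] [0.51518235 0.31240496 0.13897054] 6.2167
```

View pics/w_g2.png

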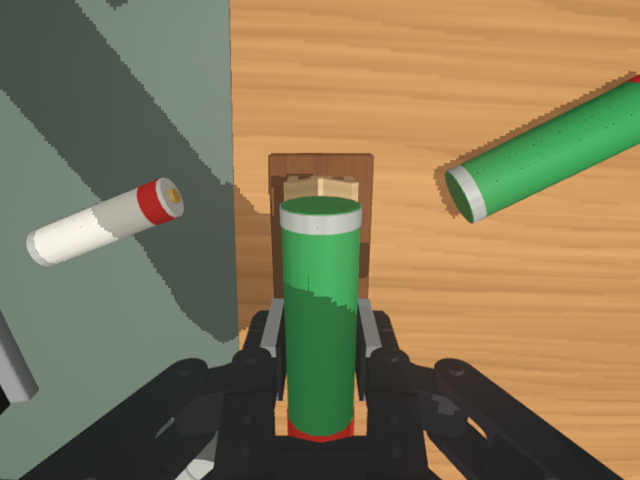

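View pics/s_g2.png

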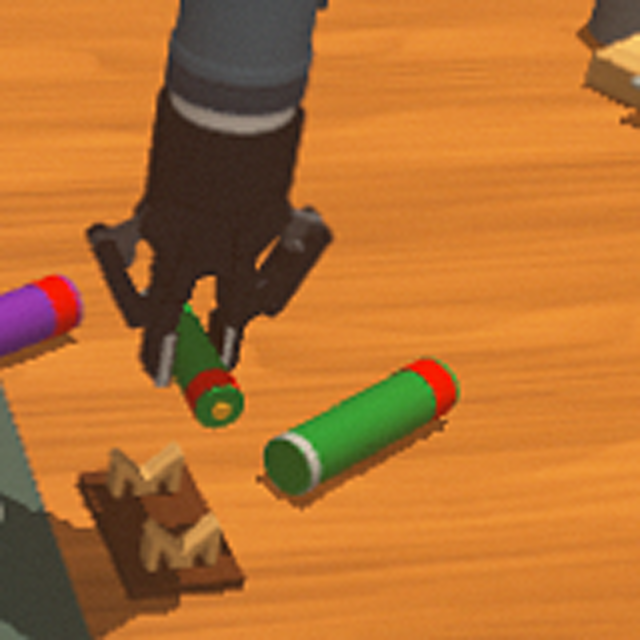

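The battery is held, with its flat end in the wrist view at about (321,205). I'll measure its pose in the grip.

Run:
```python
from h import *
im=cv2.imread("pics/w_g2.png")[:,:,::-1]; save(im,"w_g2c",(265,180,375,250),7)
read_camera("wrist")
for n in ["cell_mid","cell_plus"]: print([(np.round(d["at"],1),d["confidence"]) for d in tip_of("wrist",n)[:2]])
# predicted rim outlines for hypotheses (dx forward offset, dz)
p=camera_params("wrist"); Rt=R.from_quat(read_tcp_rot()).as_matrix(); t=read_eef_pos()
a=np.linspace(0,2*np.pi,13)[:-1]
for dx,dz in [(0,0),(.003,0),(0,.002),(.003,.002)]:
    P=np.stack([.054-dx+0*a,.014*np.cos(a),dz+.014*np.sin(a)],1)@Rt.T+t
    u=proj(p,P); print(dx,dz,"cols",u[:,0].min().round(1),u[:,0].max().round(1),"rows",u[:,1].min().round(1),u[:,1].max().round(1))
```

```text
[(array([317.7, 337.8]), 0.76), (array([569. , 145.1]), 0.62)]
[(array([322.2, 449. ]), 0.93), (array([179.2, 194.6]), 0.73)]
0 0 cols 278.7 362.2 rows 189.6 208.1
0.003 0 cols 279.0 361.9 rows 197.6 217.7
0 0.002 cols 279.3 361.6 rows 188.6 206.5
0.003 0.002 cols 279.6 361.3 rows 196.4 216.0
```

View pics/w_g2c.png

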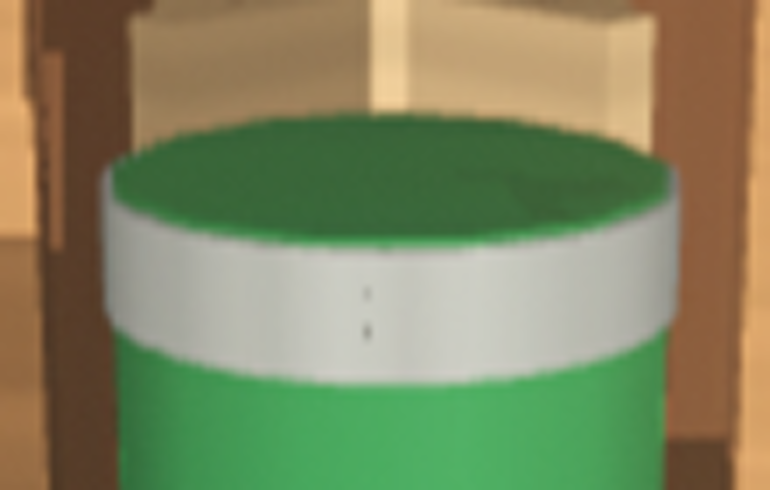

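Battery mid in the tool frame is about 2.7 mm forward and 2.3 mm below the TCP, with no pitch. Now the pack pose from two wrist views.

Run:
```python
from h import *
for i,(y,yaw) in enumerate([(.085,.15),(-.105,.15)]):
    move_ptp([.56,y,.28],Q(yaw)); pause(.3)
    p,im=shot(f"w_pack{i}")
    np.savez(f"pk{i}.npz",im=im,**{k:np.array(p[k]) for k in p})
    for n in ["stud_a","switch_tip","cover_grip","cell_mid"]:
        r=tip_of("wrist",n); print(n,[(np.round(d["at"],1).tolist(),round(d["confidence"],2),np.round(onz(p,d["at"],.082),4).tolist()) for d in r[:3]])
print(read_time_s())
```

```text
stud_a [([201.9, 42.5], 0.88, [0.4421, -0.0243, 0.082]), ([227.1, 245.2], 0.78, [0.6049, 0.0081, 0.082])]
switch_tip [([214.6, 299.6], 0.79, [0.6616, 0.0003, 0.082])]
cover_grip []
cell_mid [([407.7, 157.3], 0.94, [0.5039, 0.1516, 0.082]), ([317.8, 341.3], 0.8, [0.6921, 0.1041, 0.082])]
stud_a [([431.1, 270.2], 0.9, [0.6021, 0.007, 0.082]), ([443.8, 80.8], 0.71, [0.4416, -0.0225, 0.082])]
switch_tip [([410.6, 326.7], 0.79, [0.6636, 0.0021, 0.082])]
cover_grip [([67.9, 132.4], 0.95, [0.5269, -0.3218, 0.082])]
cell_mid [([580.8, 184.0], 0.85, [0.5028, 0.1178, 0.082]), ([320.8, 341.0], 0.73, [0.6929, -0.0823, 0.082])]
9.4
```

View pics/w_pack0.png

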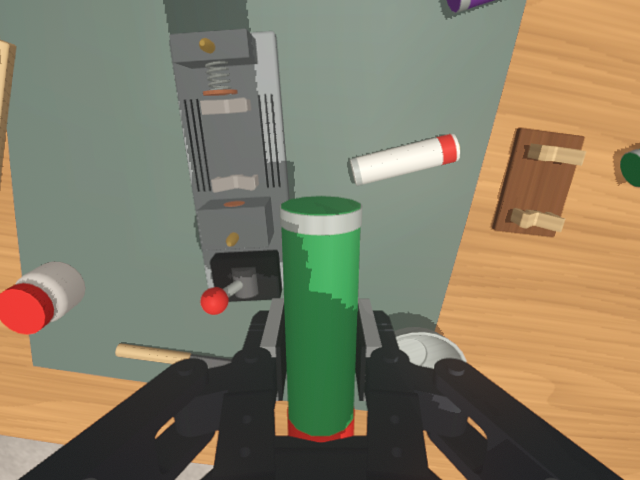

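View pics/w_pack1.png

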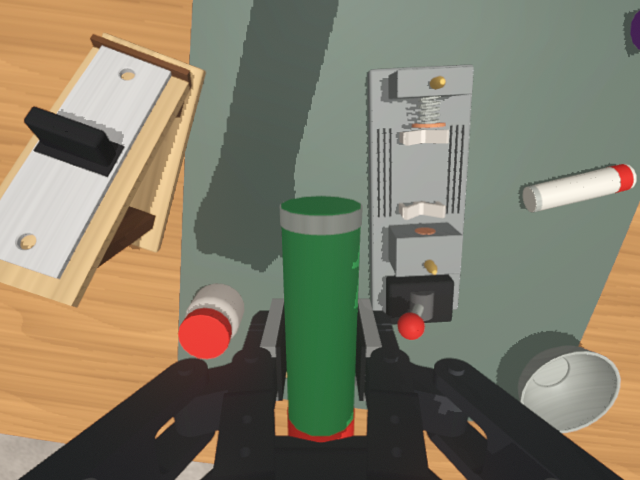

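Both studs show in each view: about (205,45) and (230,240) in the first, (438,82) and (431,267) in the second. I'll enlarge them to get the tips.

Run:
```python
from h import *
tiles=[]
for i,cs in enumerate([[(207,45),(232,240)],[(437,82),(430,266)]]):
    im=np.load(f"pk{i}.npz")["im"]
    for c,r in cs:
        tiles.append(cv2.resize(im[r-16:r+16,c-20:c+20],None,fx=10,fy=10 if 0 else 9,interpolation=cv2.INTER_NEAREST))
save(np.vstack([np.hstack(tiles[:2]),np.hstack(tiles[2:])]),"studs")
```

```text
(no output)
```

View pics/studs.png

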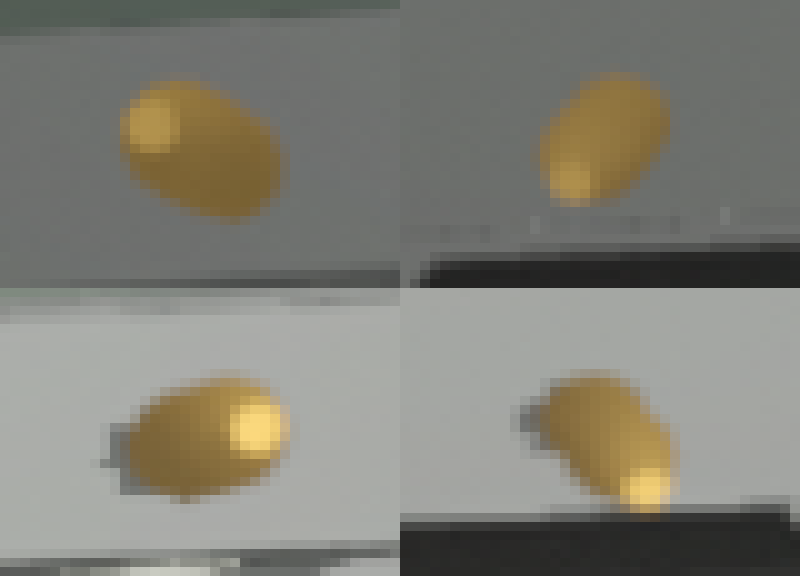

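Run:
```python
from h import *
A=[];B=[];Ps=[]
for i,(a,b) in enumerate([((202,42.4),(228.5,243.7)),((442,81.3),(434,271.7))]):
    p=dict(np.load(f"pk{i}.npz")); Ps.append(p)
    A.append((p,a));B.append((p,b)); xa,xb=onz(p,a,.082),onz(p,b,.082)
    print(np.round(xa,4),np.round(xb,4),np.linalg.norm(xa-xb),np.arctan2(*(xb-xa)[[1,0]]),(xa+xb)[:2]/2)
print(tri(A),tri(B))
# top & scene
import sys
def pk(q,X):
    c,s=np.cos(q[2]),np.sin(q[2]); return np.array([q[0]+c*X[0]-s*X[1],q[1]+s*X[0]+c*X[1],X[2]])
def res(q):
    o=[]
    for p,px in A: o+=list(proj(p,pk(q,(-.082,0,.082)))[0]-px)
    for p,px in B: o+=list(proj(p,pk(q,(.082,0,.082)))[0]-px)
    return o
s=least_squares(res,[.522,-.008,.18]); print(s.x,np.round(s.fun,1))
for c in ["top","scene"]: print(c,[np.round(proj(c,pk(s.x,X))[0],1).tolist() for X in [(-.082,0,.082),(.082,0,.082),(-.1,-.05,.016),(-.1,.05,.016),(.162,.05,.016),(.162,-.05,.016)]])
for p,f in zip(Ps,"01"): print([np.round(proj(p,pk(s.x,X))[0],1).tolist() for X in [(-.1,-.05,.016),(-.1,.05,.016),(.162,-.05,.016),(.162,.05,.016),(-.094,-.032,.062),(.054,-.032,.062),(-.046,0,.044)]])
```

```text
[ 0.4421 -0.0242  0.082 ] [0.6033 0.0093 0.082 ] 0.16466536987650454 0.20476486001679137 [ 0.52267625 -0.00745563]
[ 0.4422 -0.0238  0.082 ] [0.6031 0.0101 0.082 ] 0.1644423597021324 0.20751078540080595 [ 0.52267308 -0.00687017]
[ 0.4422151  -0.02399464  0.08265613] [0.60269557 0.00955807 0.08333718]
[ 0.52257341 -0.00719459  0.20613303] [ 0.3  0.4 -0.2  0.1  0.4 -0.4 -0.4 -0.4]
top [[370.3, 296.6], [352.0, 221.0], [391.8, 299.8], [347.9, 310.3], [321.1, 197.0], [363.9, 187.2]]
scene [[276.4, 227.7], [295.5, 271.7], [256.3, 248.9], [295.4, 241.0], [329.8, 314.4], [283.8, 325.5]]
[[167.4, 37.7], [274.5, 30.0], [207.8, 292.6], [295.4, 288.6], [168.8, 33.8], [195.8, 209.5], [220.4, 94.0]]
[[368.5, 68.7], [473.9, 63.9], [371.4, 313.9], [457.3, 309.6], [396.8, 69.6], [395.5, 237.6], [427.6, 126.3]]
```

Pack pose is (0.5226, -0.0072), yaw 0.206; both views agree and the studs measure 164.5 mm apart (nominal 164). Next is the insertion: tilt, lower, then push the spring with force checks.

```bash
cat >> h.py <<'E'
PK=np.array([.5226,-.0072,.206])
def pkw(x,y,z):
    c,s=np.cos(PK[2]),np.sin(PK[2]); return np.array([PK[0]+c*x-s*y,PK[1]+s*x+c*y,z])
def cellpose(xt,zf,deg,y=0.,dx=.0027,dz=.0023):
    """xt: pack x of the most -x point of flat end; zf height of flat centre over axis (m)"""
    t=np.radians(deg);s,c=np.sin(t),np.cos(t)
    fx=xt+.014*s; X=fx+(.054-dx)*c-dz*s; Z=zf+(.054-dx)*s+dz*c
    return pkw(X,y,.044+Z),Q(PK[2],t)
def ff(n=6):
    f=[]
    for _ in range(n): f.append(read_ft_force()); pause(.02)
    f=np.mean(f,0); c,s=np.cos(PK[2]),np.sin(PK[2]); return np.array([c*f[0]+s*f[1],-s*f[0]+c*f[1],f[2]])
E
python3 - <<'E'
from h import *
for a in [(-.040,.05,28),(-.040,.0015,28),(-.061,.0015,28),(-.061,0,0),(-.054,0,0)]:
    j=inverse_kinematics(*cellpose(*a)); print(None if j is None else np.round(j,2))
p,q=cellpose(-.040,.06,28); move_ptp(p,q); pause(.3); f0=ff(); print("base",f0)
p,q=cellpose(-.040,.02,28); movel(p,q,.1); print(ff()-f0)
p,q=cellpose(-.040,.0015,28); movel(p,q,.04); pause(.1);print(ff()-f0,read_time_s())
np.save("f0.npy",f0)
shot("w_in1"); save(read_camera("scene"),"s_in1",(230,190,350,340),4)
E
```

```text
[-0.24  0.16  0.23  2.32 -0.59  0.22  2.31]
[ 0.09  0.27 -0.12  2.32 -0.72  0.09  2.46]
[ 0.17  0.25 -0.19  2.36 -0.74  0.08  2.5 ]
[-0.31  0.43  0.28  2.07 -0.19  0.66  1.88]
[-0.31  0.44  0.28  2.06 -0.19  0.67  1.87]
base [-0.14390387 -0.24492088 -1.52412252]
[0.37048677 0.18869002 0.16145148]
[0.10845154 0.18937679 0.25464536] 12.15
```

View pics/s_in1.png

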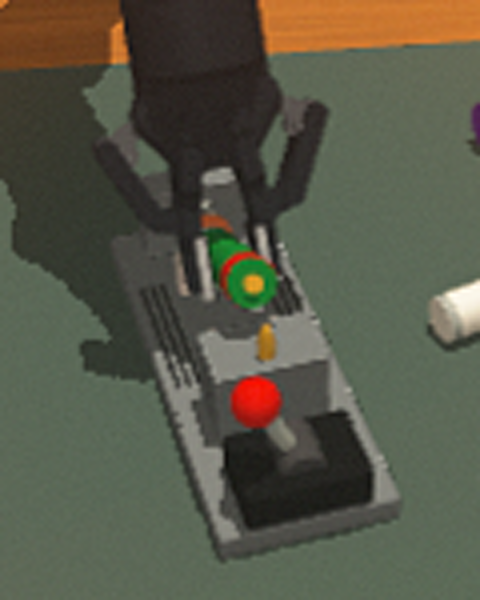

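View pics/w_in1.png

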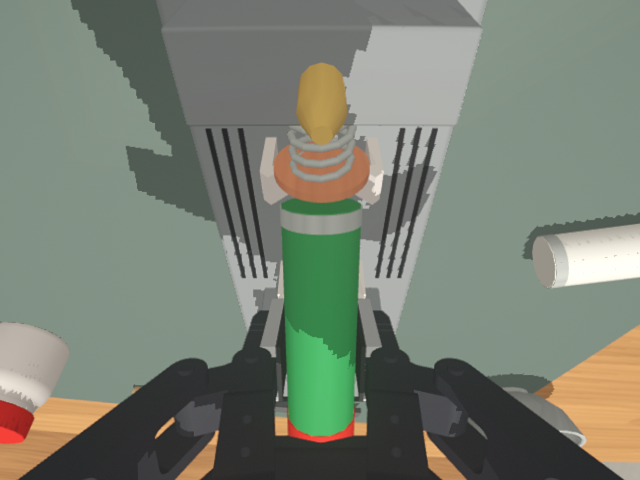

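Well aligned: stud, disc and battery are all on column 321, with the disc just behind the flat end. Now push against the spring.

Run:
```python
from h import *
f0=np.load("f0.npy")
for xt,zf,d in [(-.046,.001,27),(-.050,.001,25),(-.054,.001,24),(-.058,.001,22),(-.061,.001,22)]:
    p,q=cellpose(xt,zf,d); movel(p,q,.04); pause(.1); f=ff()-f0; print(xt,np.round(f,2),"s~mm",f[0]/.5, read_finger_gap())
shot("w_in2"); save(read_camera("scene"),"s_in2",(230,190,350,340),4);print(read_time_s())
```

```text
-0.046 [0.05 0.09 0.02] s~mm 0.1052804987920481 0.025893489907597995
-0.05 [ 1.54 -0.09 -0.05] s~mm 3.080079003678689 0.026138847336498263
-0.054 [ 3.44 -0.83 -0.01] s~mm 6.8796330059640365 0.026280201967510918
-0.058 [ 5.03 -0.85 -0.85] s~mm 10.055806284159912 0.026376990640284
-0.061 [ 6.03 -0.62 -1.37] s~mm 12.06974690203005 0.026238773363484034
14.675
```

View pics/w_in2.png

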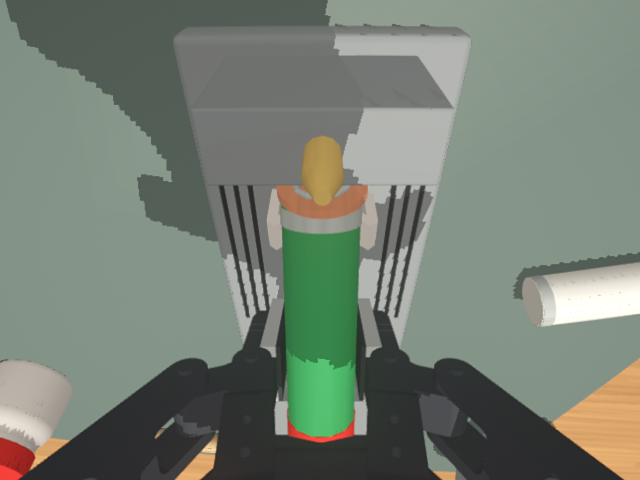

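Run:
```python
from h import *
f0=np.load("f0.npy")
for xt,zf,d in [(-.0635,.001,21),(-.0635,.001,16),(-.0635,.001,12),(-.0635,.001,9),(-.0635,.001,6),(-.0635,.001,3)]:
    p,q=cellpose(xt,zf,d); movel(p,q,.04); pause(.05); f=ff()-f0; print(d,np.round(f,2),"s~mm",round(f[0]/.5,1))
    if np.linalg.norm(f)>14: print("stop"); break
shot("w_in3"); save(read_camera("scene"),"s_in3",(230,190,350,340),4);print(read_time_s())
```

```text
21 [ 7.07 -0.75 -2.29] s~mm 14.1
16 [6.8  0.37 0.97] s~mm 13.6
12 [ 7.01 -0.11  0.25] s~mm 14.0
9 [7.04 0.18 0.16] s~mm 14.1
6 [ 7.15 -0.41 -0.61] s~mm 14.3
3 [ 6.85 -0.22 -0.31] s~mm 13.7
17.1917
```

View pics/w_in3.png

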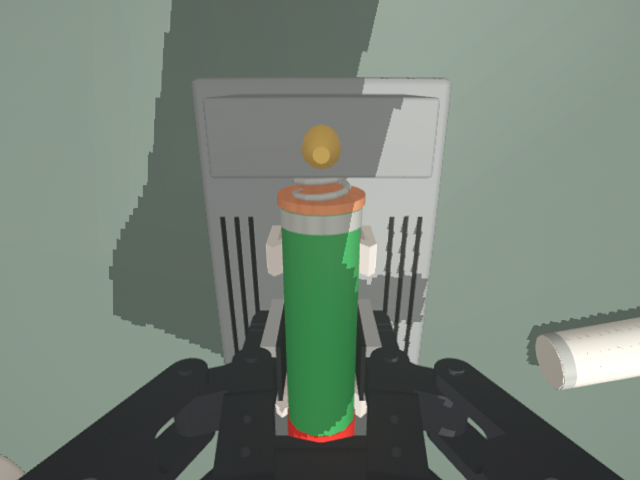

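View pics/s_in3.png

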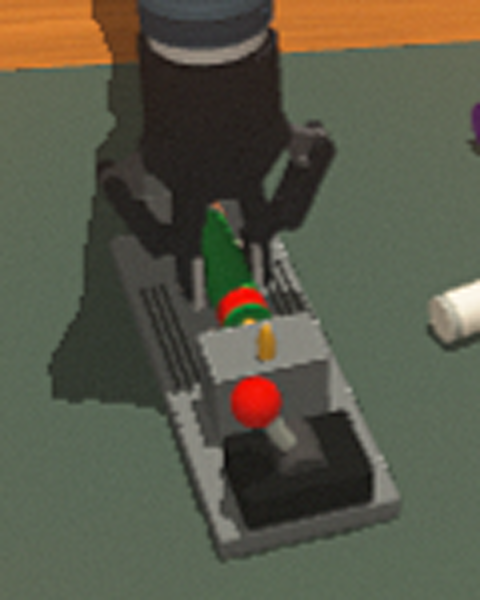

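The spring is at 14 mm and the nub is clearing the block's front face. Now level, seat, ease forward and release.

Run:
```python
from h import *
f0=np.load("f0.npy")
p,q=cellpose(-.0635,.001,0); movel(p,q,.04); pause(.05); print("level",np.round(ff()-f0,2))
zf=.001
for zf in [0,-.001,-.002,-.003]:
    p,q=cellpose(-.0635,zf,0); movel(p,q,.03); pause(.05); f=ff()-f0; print(zf,np.round(f,2))
    if f[2]>3: break
prev=None
for xt in [-.0615,-.0595,-.058,-.057,-.056,-.055,-.054]:
    p,q=cellpose(xt,zf,0); movel(p,q,.04); pause(.05); f=ff()-f0; print(xt,np.round(f,2))
    if f[0]<3.6: break
move_gripper(.06); pause(.2); print("rel",np.round(ff()-f0,2),read_finger_gap())
e=read_eef_pos(); movel(e+[0,0,.1],None,.15); 
p,im=shot("w_in4"); save(read_camera("scene"),"s_in4",(230,190,350,340),4);print(read_time_s())
print("pred",[np.round(proj(p,pkw(*X))[0],1).tolist() for X in [(-.082,0,.082),(.082,0,.082),(-.054,0,.058),(.051,0,.058),(0,-.014,.044),(0,.014,.044)]])
```

```text
level [ 7.36 -0.16 -0.22]
0 [ 7.12 -0.25  2.53]
-0.001 [ 7.05 -0.03  3.08]
-0.0615 [6.18 0.25 3.58]
-0.0595 [5.49 0.54 6.23]
-0.058 [2.86 0.97 9.86]
rel [-0.05  0.39  1.61] 0.05969070518810278
21.2333
pred [[320.2, 127.0], [320.1, 404.5], [320.2, 177.3], [320.1, 339.5], [298.2, 258.3], [342.1, 258.3]]
```

View pics/w_in4.png

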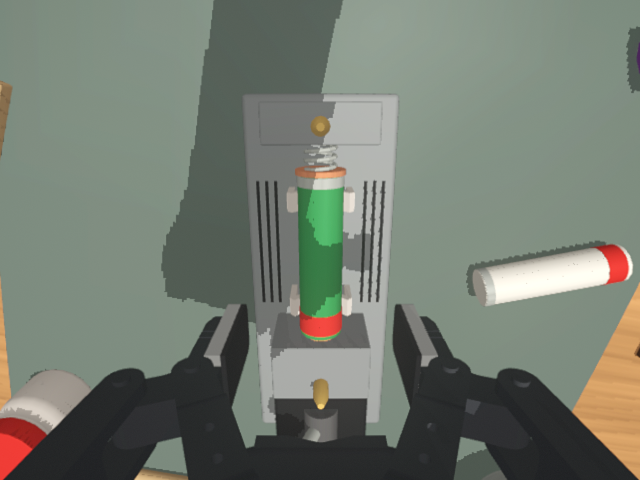

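View pics/s_in4.png

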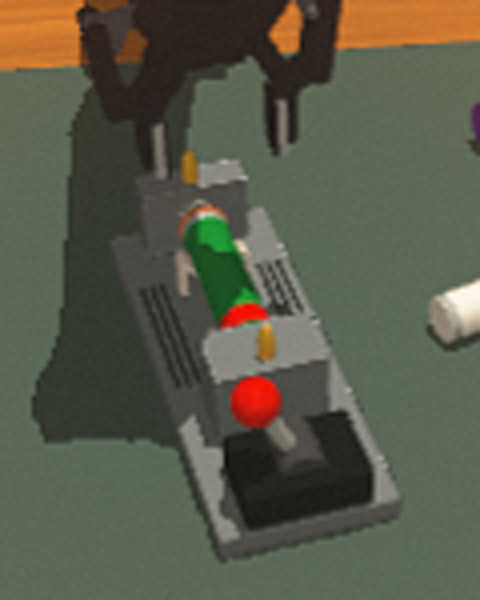

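The battery is seated and released: wrist view cols 299–343 (centre 320.7, expected 320.2), front rim at row 338 (expected 339.5). Now the cover, starting with a wrist view.

Run:
```python
from h import *
o,d=1,2
p1=dict(np.load("pk1.npz"))
lo=onz(p1,[127,75],.04);hi=onz(p1,[27.5,241],.141);print(lo,hi,np.linalg.norm(lo-hi),np.arctan2(*(hi-lo)[[1,0]]))
move_gripper(.085)
move_ptp([.50,-.29,.30],Q(-.25,.35)); pause(.25)
p,im=shot("w_cov"); np.savez("cv0.npz",im=im,**{k:np.array(p[k]) for k in p})
print([(np.round(x["at"],1),x["confidence"]) for x in tip_of("wrist","cover_grip")],read_time_s())
```

```text
[ 0.47446734 -0.29219803  0.04      ] [ 0.60306502 -0.3198766   0.141     ] 0.16584470797835746 -0.2119996286071801
[(array([314. , 162.9]), 0.7)] 23.1833
```

View pics/w_cov.png

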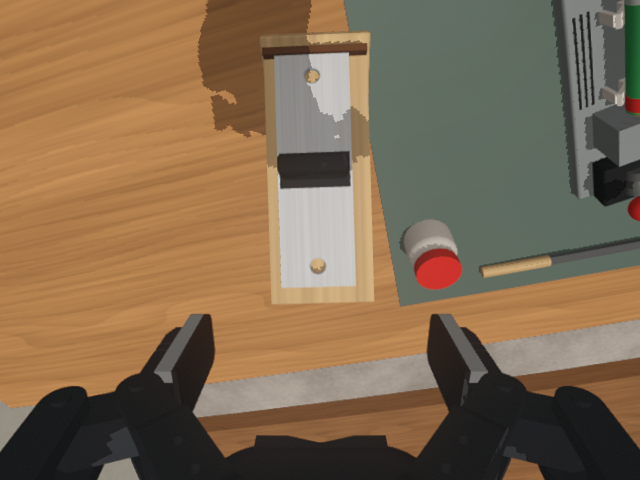

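Run:
```python
from h import *
tiles=[]
for f,cs in [("pk1",[(127,75),(27,241)]),("cv0",[(312,76),(318,266)])]:
    im=np.load(f+".npz")["im"]
    for c,r in cs: tiles.append(cv2.resize(im[r-14:r+14,c-20:c+20],None,fx=10,fy=10,interpolation=cv2.INTER_NEAREST))
save(np.vstack([np.hstack(tiles[:2]),np.hstack(tiles[2:])]),"holes")
im=np.load("cv0.npz")["im"]; save(im,"gripz",(260,140,370,200),7)
```

```text
(no output)
```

View pics/holes.png

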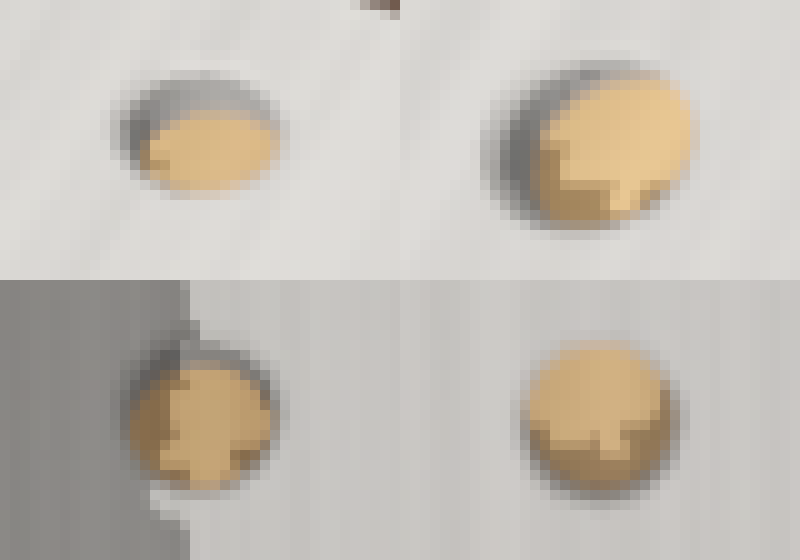

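View pics/gripz.png

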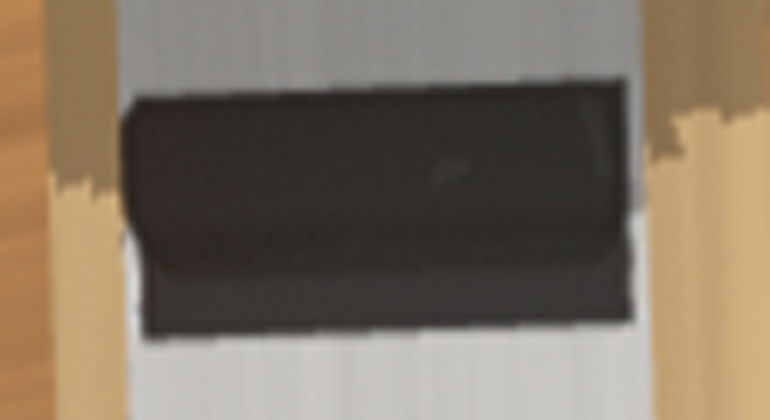

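Run:
```python
from h import *
p1=dict(np.load("pk1.npz"));c0=dict(np.load("cv0.npz"))
obs=[(p1,-.082,(126.4,73.9)),(p1,.082,(25.5,241.1)),(c0,-.082,(311.6,75.3)),(c0,.082,(317.5,265.6))]
def pose(q):
    yaw,t=q[3],q[4]; h=np.array([np.cos(yaw),np.sin(yaw),0]);k=np.array([0,0,1.])
    X=np.cos(t)*h+np.sin(t)*k; N=-np.sin(t)*h+np.cos(t)*k
    return np.array(q[:3]),X,N
def res(q):
    g,X,N=pose(q); return np.concatenate([proj(p,g+x*X-.022*N)[0]-px for p,x,px in obs])
s=least_squares(lambda q:res(list(q)+[np.radians(38)]),[.53,-.305,.11,-.21]); print(s.x,np.round(s.fun,1))
s2=least_squares(res,list(s.x)+[.66]); print(s2.x,np.degrees(s2.x[4]),np.round(s2.fun,1))
g,X,N=pose(list(s.x)+[np.radians(38)]); Y=np.cross(N,X)
print("grip corners pred",[np.round(proj(c0,g+a*X+b*Y+c*N)[0],1).tolist() for a in(-.008,.008) for b in (-.028,.028) for c in (-.022,.012)])
print("net",proj(c0,g))
print("low edge z",(g-.1*X-.028*N)[2])
```

```text
[ 0.52358714 -0.29978253  0.11481498 -0.20791875] [ 0.1 -0.1  0.1 -0.  -0.1  0.  -0.1  0.3]
[ 0.5235128  -0.29975494  0.11482386 -0.20722717  0.66499346] 38.10131852183437 [ 0.1 -0.1  0.1 -0.1 -0.1  0.  -0.1  0.3]
grip corners pred [[281.6, 162.2], [276.1, 153.9], [346.8, 159.9], [348.8, 151.3], [282.2, 180.8], [276.7, 174.6], [347.4, 178.6], [349.5, 172.1]]
net [[313.32210743 165.75720735]]
low edge z 0.03118453072856637
```

Run:
```python
from h import *
p1=dict(np.load("pk1.npz"));c0=dict(np.load("cv0.npz"))
q=[ 0.52358714,-0.29978253,0.11481498,-0.20791875]; yaw=q[3];t=np.radians(38)
h=np.array([np.cos(yaw),np.sin(yaw),0]);k=np.array([0,0,1.])
X=np.cos(t)*h+np.sin(t)*k; N=-np.sin(t)*h+np.cos(t)*k;Y=np.cross(N,X);g=np.array(q[:3])
tiles=[]
for p,(x0,y0,x1,y1) in [(p1,(0,90,150,190)),(c0,(250,130,380,210))]:
    S=5; im=cv2.resize(p["im"][y0:y1,x0:x1],None,fx=S,fy=S,interpolation=cv2.INTER_CUBIC)
    C=np.array([g+a*X+b*Y+c*N for a in(-.008,.008) for b in(-.028,.028) for c in(-.022,.012)])
    u=((proj(p,C)+.5-[x0,y0])*S).astype(int)
    for i in range(8):
        for j in range(i+1,8):
            if bin(i^j).count("1")==1: cv2.line(im,tuple(map(int,u[i])),tuple(map(int,u[j])),(255,255,0),1)
    tiles.append(cv2.resize(im,(750,int(im.shape[0]*750/im.shape[1]))))
save(np.vstack(tiles),"ovl",None,.6)
```

```text
(no output)
```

View pics/ovl.png

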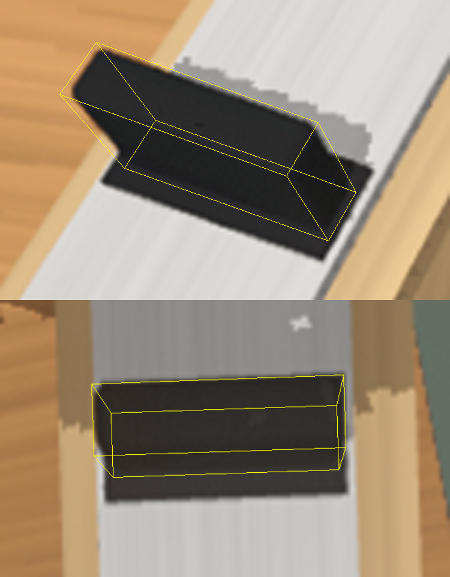

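The grip has a slightly wider foot at the plate, but the bar matches the model. I'll grasp 5 mm higher so the fingertips clear the foot.

```bash
cat >> h.py <<'E'
CG=np.array([.52359,-.29978,.11481]);CY=-.2079;CT=np.radians(38)
CN=np.array([-np.sin(CT)*np.cos(CY),-np.sin(CT)*np.sin(CY),np.cos(CT)])
E
python3 - <<'E'
from h import *
for d in (.1,.05,.005):
    j=inverse_kinematics(CG+d*CN,Q(CY,CT)); print(None if j is None else np.round(j,2))
try:
    move_ptp(CG+.08*CN,Q(CY,CT)); movel(CG+.03*CN,None,.12); pause(.1)
    p,im=shot("w_cg1"); print(read_time_s(),read_eef_pos()-(CG+.03*CN),ff(3))
except MotionError as e: print(e)
E
```

```text
[-0.85 -0.25  1.42  2.37 -0.09  0.2   2.1 ]
[ 1.31  0.24 -0.76  2.26 -0.76  0.12  2.7 ]
[ 1.5   0.5  -1.04  2.22  1.43  0.16  0.64]
25.7583 [-7.94102067e-05 -2.53663905e-04  6.59063641e-04] [-0.11162185  0.29653659 -0.67104994]
```

View pics/w_cg1.png

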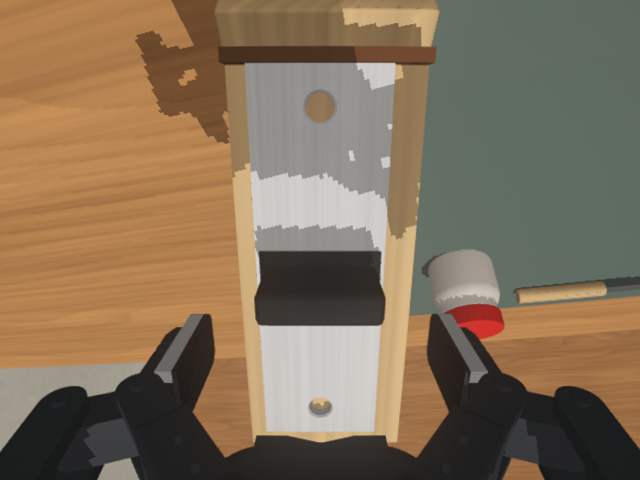

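The jaws are aligned with the grip's 56 mm length, which also fits (85 mm opening). This centres the cover in y and keeps the near hole in view, so I'll use this grasp.

Run:
```python
from h import *
movel(CG+.001*CN,None,.08); print(read_ft_force())
move_gripper(0.,90); print(read_finger_gap(),read_ft_force(),read_eef_pos()-CG)
p,im=shot("w_cg2")
movel(CG+.04*CN,None,.12); pause(.1); print(read_finger_gap(),read_ft_force())
movel(CG+.04*CN+[0,0,.08],None,.2)
p,im=shot("w_cg3"); np.savez("cg3.npz",im=im,**{k:np.array(p[k]) for k in p}); print(read_time_s(),read_finger_gap(),read_qpos())
```

```text
Traceback (most recent call last):
bench.MotionError: the arm cannot follow that straight line within its joint ranges
```

Run:
```python
from h import *
print(np.round(read_qpos(),2))
for flip in (0,1):
  for pit in (38,34,30):
    for d in (.03,.02,.01,.001):
        q=Q(CY,np.radians(pit))
        if flip: q=(R.from_quat(q)*R.from_euler('z',np.pi)).as_quat()
        j=inverse_kinematics(CG+d*CN,q); print(flip,pit,d,None if j is None else np.round(j,2))
for y in (90,-90):
  for d in (.1,.03,.005):
    j=inverse_kinematics(CG+d*CN,(R.from_quat(Q(CY,CT))*R.from_euler('z',y,degrees=True)).as_quat()); print(y,d,None if j is None else np.round(j,2))
```

```text
[ 1.26  0.29 -0.73  2.25 -0.77  0.07  2.72]
0 38 0.03 [ 1.26  0.29 -0.73  2.25 -0.77  0.07  2.72]
0 38 0.02 [ 1.52  0.44 -1.04  2.23  1.19  0.12  0.86]
0 38 0.01 [ 1.52  0.49 -1.05  2.22  1.38  0.15  0.69]
0 38 0.001 [ 1.49  0.51 -1.03  2.21  1.48  0.16  0.59]
0 34 0.03 [ 0.91  0.23 -0.37  2.22 -0.68  0.18  2.58]
0 34 0.02 [ 0.9   0.26 -0.38  2.21 -0.69  0.16  2.59]
0 34 0.01 [ 0.9   0.28 -0.38  2.2  -0.7   0.14  2.6 ]
0 34 0.001 [ 0.9   0.31 -0.38  2.2  -0.7   0.13  2.6 ]
0 30 0.03 [ 0.59  0.22 -0.04  2.2  -0.61  0.28  2.46]
0 30 0.02 [ 0.58  0.24 -0.04  2.19 -0.63  0.26  2.48]
0 30 0.01 [ 0.58  0.26 -0.05  2.18 -0.65  0.25  2.5 ]
0 30 0.001 [ 0.58  0.29 -0.05  2.17 -0.67  0.24  2.52]
1 38 0.03 [ 0.13  0.22  0.48  2.3  -1.57  0.32  0.25]
1 38 0.02 [ 0.53  0.24  0.04  2.27 -1.56  0.23  0.27]
1 38 0.01 [ 0.92  0.29 -0.38  2.24 -1.51  0.12  0.28]
1 38 0.001 [-0.54  0.89  1.37  2.29  4.37  1.01  0.21]
1 34 0.03 [-0.45  0.43  1.16  2.28 -1.51  0.58  0.08]
1 34 0.02 [-0.44  0.49  1.16  2.27 -1.57  0.62  0.11]
1 34 0.01 [-0.27  0.39  0.93  2.25 -1.52  0.48  0.11]
1 34 0.001 [-0.27  0.42  0.92  2.25 -1.56  0.5   0.13]
1 30 0.03 [-0.57  0.69  1.38  2.24 -1.52  0.84 -0.02]
1 30 0.02 [-0.45  0.49  1.16  2.23 -1.39  0.62 -0.06]
1 30 0.01 [-0.44  0.54  1.16  2.22 -1.45  0.64 -0.03]
1 30 0.001 [-0.44  0.58  1.15  2.21 -1.49  0.67 -0.01]
90 0.1 [ 1.16  0.06 -0.55  2.3  -0.92  0.28  1.25]
90 0.03 [ 0.96  0.24 -0.41  2.26 -1.29  0.14  1.62]
90 0.005 [ 1.04  0.32 -0.52  2.23 -1.49  0.08  1.86]
-90 0.1 [-0.07  0.    0.7   2.35 -1.01  0.3  -1.82]
-90 0.03 [ 1.51  0.39 -1.01  2.24  0.83  0.09  2.76]
-90 0.005 [ 1.5   0.5  -1.04  2.22  1.43  0.16  2.21]
```

Run:
```python
from h import *
q=Q(CY,np.radians(32))
movel(CG+.06*CN,None,.15)
move_ptp(CG+.06*CN,q); print(np.round(read_qpos(),2))
movel(CG+.001*CN,None,.1); print(read_ft_force(),read_eef_pos()-CG)
move_gripper(0.,90); print(read_finger_gap(),read_ft_force(),read_eef_pos()-CG)
p,im=shot("w_cg2")
movel(CG+.04*CN,None,.12); pause(.1); print(read_finger_gap(),read_ft_force())
movel(CG+.04*CN+[0,0,.08],None,.2)
p,im=shot("w_cg3"); np.savez("cg3.npz",im=im,**{k:np.array(p[k]) for k in p}); print(read_time_s(),read_finger_gap(),np.round(read_qpos(),2))
```

```text
[ 0.88  0.16 -0.33  2.23 -0.53  0.28  2.41]
[ 0.31867118 -0.14088236  0.34468978] [-9.75858569e-04 -9.83340302e-06  6.18966005e-04]
0.054676556737394355 [-4.87547336  1.63718545  6.56028828] [-0.00089495 -0.00027514  0.00190217]
0.054320900490101624 [ 0.52284282  0.83638635 -2.88678685]
29.0667 0.05460054024706284 [ 0.82  0.06 -0.26  2.16 -0.41  0.42  2.25]
```

View pics/w_cg3.png

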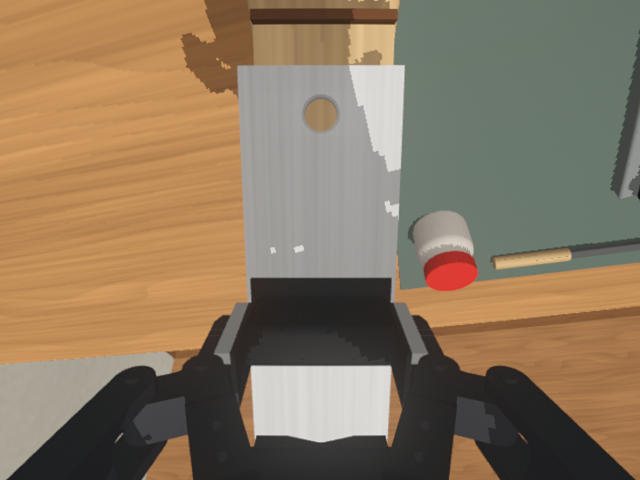

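Cover held by the grip, with the low hole in view at (320,113). I'll measure how it sits in the jaws.

Run:
```python
from h import *
im=np.load("cg3.npz")["im"]
t=[cv2.resize(im[r-14:r+14,c-20:c+20],None,fx=10,fy=10,interpolation=cv2.INTER_NEAREST) for c,r in [(238,66),(404,66),(320,113),(300,280)]]
save(np.vstack([np.hstack(t[:2]),np.hstack(t[2:])]),"cgz")
```

```text
(no output)
```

View pics/cgz.png

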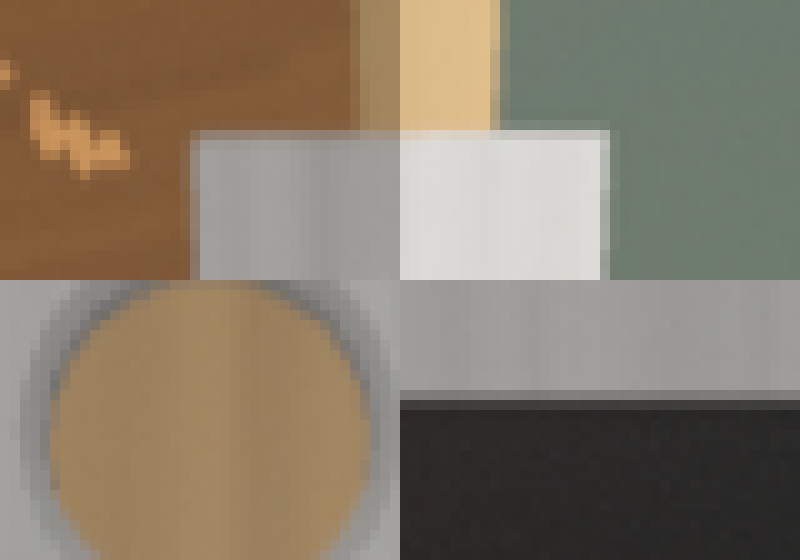

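Run:
```python
from h import *
d=dict(np.load("cg3.npz")); im=d["im"]
print(im[90:100,320].tolist(), im[128:138,320].tolist())
T=d["camera_from_world"]
# fixed camera in tool
Rc=np.array([[4e-4,-.9464,-.3230],[1,1e-4,9e-4],[-8e-4,-.323,.9464]]); oc=np.array([.0819,.0004,-.125])
U,_,V=np.linalg.svd(Rc);Rc=U@V
K=d["K"];D=d["dist_coeffs"]
def pt(X): # tool->px
    return cv2.projectPoints(np.atleast_2d(X),cv2.Rodrigues(Rc.T)[0],-Rc.T@oc,K,D)[0][:,0]
# cover frame in tool: cover x = -tool x (rot by phi), z = -tool z
def mp(q,P):
    dx,dz,ph=q; c,s=np.cos(ph),np.sin(ph)   # ph: cover x axis lifted toward tool back(-z)
    x=np.array([-c,0,-s]); n=np.array([s,0,-c]); y=np.cross(n,x)
    return np.array([dx,0,dz])+P[0]*x+P[1]*y+P[2]*n
obs=[((-.1,-.032,-.022),(236.8,64.7)),((-.1,.032,-.022),(404.2,64.7)),((-.082,0,-.022),(320,113.5))]
print(mp((0,0,.1),(-.1,-.032,-.022)))
def res(q): return np.concatenate([pt(mp(q,P))[0]-np.array(u) for P,u in obs])
s=least_squares(res,[0,0,.1],x_scale=[.01,.01,.1]); print(s.x,np.degrees(s.x[2]),np.round(s.fun,1))
```

```text
[[162, 159, 157], [162, 160, 158], [162, 161, 158], [160, 158, 156], [145, 143, 141], [135, 133, 131], [131, 129, 126], [116, 115, 113], [120, 112, 103], [152, 128, 98]] [[164, 136, 99], [163, 135, 98], [163, 137, 101], [158, 141, 120], [150, 147, 144], [153, 151, 149], [163, 161, 159], [163, 162, 159], [162, 160, 158], [162, 160, 157]]
[ 0.09730408 -0.032       0.03187343]
[-0.00204862  0.01548709 -0.04746941] -2.7197969693573807 [-1.4 -0.  -1.4  0.  -0.9 -0. ]
```

Run:
```python
from h import *
d=dict(np.load("cg3.npz"))
Rc=np.array([[4e-4,-.9464,-.3230],[1,1e-4,9e-4],[-8e-4,-.323,.9464]]); oc=np.array([.0819,.0004,-.125])
U,_,V=np.linalg.svd(Rc);Rc=U@V
K=d["K"];D=d["dist_coeffs"]
def pt(X): return cv2.projectPoints(np.atleast_2d(X),cv2.Rodrigues(Rc.T)[0],-Rc.T@oc,K,D)[0][:,0]
def mp(q,P):
    dx,dz,ph=q; c,s=np.cos(ph),np.sin(ph)
    x=np.array([-c,0,-s]); n=np.array([s,0,-c]); y=np.cross(n,x)
    return np.array([dx,0,dz])+P[0]*x+P[1]*y+P[2]*n
F=[(-.1,-.032,-.022),(-.1,.032,-.022),(-.082,0,-.022),(-.008,-.028,.012),(-.008,.028,.012),(.008,0,.012)]
for q in [(0,0,.105),(0,0,.05),(0,0,0),(0,.003,.05),(-.002,.0155,-.047)]: print(q,[np.round(pt(mp(q,f))[0],0).tolist() for f in F])
```

```text
(0, 0, 0.105) [[235.0, 69.0], [403.0, 70.0], [319.0, 118.0], [238.0, 332.0], [400.0, 332.0], [319.0, 374.0]]
(0, 0, 0.05) [[232.0, 63.0], [406.0, 63.0], [319.0, 114.0], [238.0, 335.0], [400.0, 335.0], [319.0, 374.0]]
(0, 0, 0) [[229.0, 58.0], [409.0, 58.0], [319.0, 111.0], [238.0, 337.0], [400.0, 337.0], [319.0, 375.0]]
(0, 0.003, 0.05) [[234.0, 64.0], [404.0, 64.0], [319.0, 114.0], [240.0, 330.0], [398.0, 330.0], [319.0, 369.0]]
(-0.002, 0.0155, -0.047) [[235.0, 65.0], [403.0, 65.0], [319.0, 113.0], [246.0, 320.0], [392.0, 320.0], [319.0, 354.0]]
```

View pics/w_cg2.png

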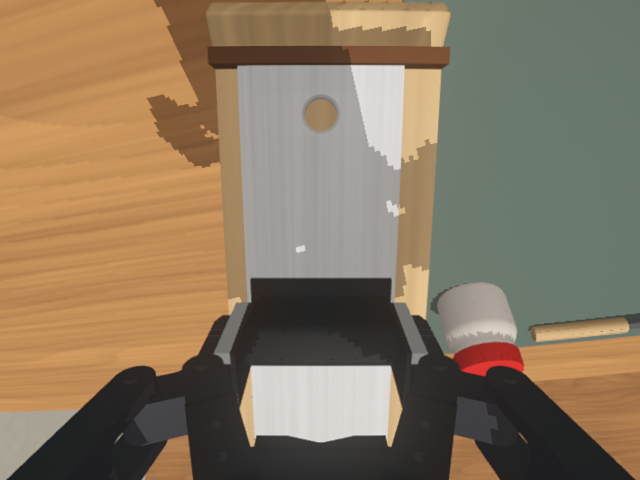

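Run:
```python
from h import *
d=dict(np.load("cg3.npz")); im=d["im"]
print([int(v) for v in im[355:372,320].mean(1)])
Rc=np.array([[4e-4,-.9464,-.3230],[1,1e-4,9e-4],[-8e-4,-.323,.9464]]); oc=np.array([.0819,.0004,-.125])
U,_,V=np.linalg.svd(Rc);Rc=U@V
K=d["K"];D=d["dist_coeffs"]
def pt(X): return cv2.projectPoints(np.atleast_2d(X),cv2.Rodrigues(Rc.T)[0],-Rc.T@oc,K,D)[0][:,0]
def mp(q,P):
    dx,dz,ph=q; c,s=np.cos(ph),np.sin(ph)
    x=np.array([-c,0,-s]); n=np.array([s,0,-c]); y=np.cross(n,x)
    return np.array([dx,0,dz])+P[0]*x+P[1]*y+P[2]*n
def res(q):
    A=[pt(mp(q,P))[0] for P in [(-.1,-.032,-.022),(-.1,.032,-.022),(-.082,0,-.022),(.008,0,.012)]]
    return np.array([A[0][1]-64.7,A[1][1]-64.7,(A[1][0]-A[0][0])-167.4,A[2][1]-113,A[3][1]-365])
for ph in (.105,.08,.05,.02):
    s=least_squares(lambda q:res([q[0],q[1],ph]),[0,0],x_scale=.01); print(ph,s.x,np.round(s.fun,1))
s=least_squares(res,[0,0,.1],x_scale=[.01,.01,.1]); print(s.x,np.degrees(s.x[2]),np.round(s.fun,1))
```

```text
[61, 60, 61, 61, 62, 62, 63, 62, 61, 60, 106, 192, 215, 215, 215, 214, 214]
0.105 [0.00198046 0.00174811] [-0.3 -0.2 -1.5 -0.4  0.8]
0.08 [0.00110004 0.00341779] [-0.2 -0.2 -0.7  0.   0.3]
0.05 [0.00010811 0.00537576] [-0.1 -0.1  0.4  0.5 -0.3]
0.02 [-0.00081213  0.00728729] [-0.   0.1  1.5  1.  -1. ]
[0.00054394 0.0045041  0.06344684] 3.6352361562670827 [-0.2 -0.1 -0.1  0.3  0. ]
```

```bash
cat >> h.py <<'E'
CD=[.0018,.002,.1]  # cover in tool: dx,dz,phi
def coverpose(z,x=0.,y=0.,dx=None,dz=None,ph=None):
    dx=CD[0] if dx is None else dx; dz=CD[1] if dz is None else dz; ph=CD[2] if ph is None else ph
    q=Q(PK[2],-ph); M=R.from_quat(q).as_matrix()
    return pkw(x,y,z)-dx*M[:,0]-dz*M[:,2],q
E
python3 - <<'E'
from h import *
print(np.degrees(np.arcsin(R.from_quat(read_tcp_rot()).as_matrix()[2,0])))
p,q=coverpose(.18); move_ptp(p,q); pause(.2)
print(read_eef_pos()-p,np.round(read_qpos(),2),read_time_s(),read_finger_gap())
c,im=shot("w_cv1"); np.savez("cv1.npz",im=im,**{k:np.array(c[k]) for k in c})
s=read_camera("scene"); save(s,"s_cv1",(200,130,360,330),4)
pts=[(-.1,-.032),(-.1,.032),(.1,.032),(.1,-.032)]
print("scene pred under",np.round(proj("scene",[pkw(a,b,.152) for a,b in pts]),1).tolist())
print("scene pred top",np.round(proj("scene",[pkw(a,b,.158) for a,b in pts]),1).tolist())
print("wrist top",np.round(proj(c,[pkw(a,b,.158) for a,b in pts]+[pkw(-.082,0,.158),pkw(-.082,0,.082)]),1).tolist())
np.save("f1.npy",ff())
E
```

```text
-31.77548422869907
[-3.23793664e-04 -2.36835559e-03 -6.19897466e-05] [ 0.32  0.32 -0.45  1.88  0.16  1.09  1.57] 30.3917 0.054609046182793365
scene pred under [[259.3, 201.3], [286.2, 196.5], [312.2, 248.1], [281.4, 254.5]]
scene pred top [[259.1, 199.1], [286.1, 194.3], [312.2, 245.8], [281.3, 252.1]]
wrist top [[242.8, 66.9], [408.8, 66.4], [388.5, 490.1], [263.3, 490.5], [325.9, 114.8], [324.1, 127.0]]
```

View pics/w_cv1.png

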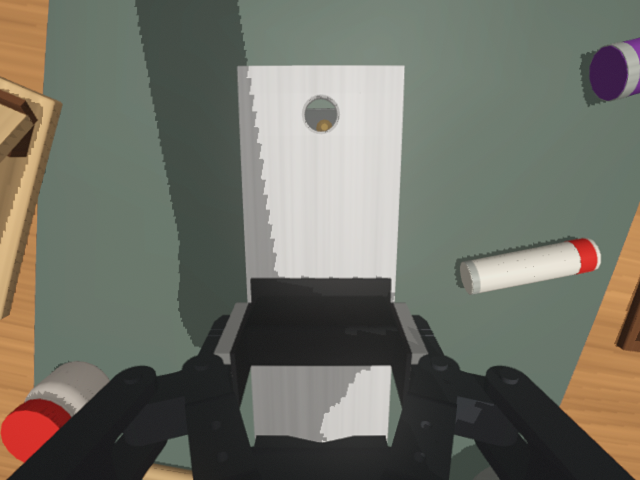

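View pics/s_cv1.png

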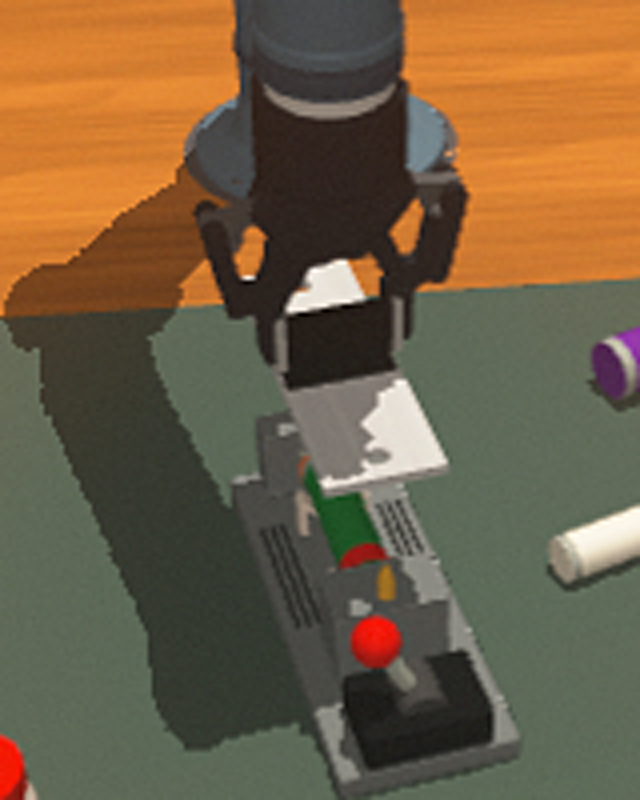

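The stud shows through the hole in the wrist view. I'll lower to just above the studs, let it settle, and check alignment and level with finer crops.

```bash
sed -i 's/^CD=.*/CD=[.0018,.002,.109]/' h.py
python3 - <<'E'
from h import *
p,q=coverpose(.128); movel(p,q,.1); pause(.4)
print(read_eef_pos()-p,np.degrees((R.from_quat(q).inv()*R.from_quat(read_tcp_rot())).as_rotvec()),read_time_s())
c,im=shot("w_cv2"); np.savez("cv2.npz",im=im,**{k:np.array(c[k]) for k in c})
save(im,"w_cv2h",(285,75,355,145),8)
s=read_camera("scene"); save(s,"s_cv2",(245,195,325,275),9)
pts=[(-.1,-.032),(-.1,.032),(.1,.032),(.1,-.032)]
d=read_eef_pos()-p
f=lambda z:np.round((proj("scene",[pkw(a,b,z)+d for a,b in pts])+.5-[245,195])*9,0).tolist()
print("under",f(.100));print("top",f(.106))
print("wrist hole top/bottom/stud tip",np.round((proj(c,[pkw(-.082,0,.106)+d,pkw(-.082,0,.100)+d,pkw(-.082,0,.082)])+.5-[285,75])*8,0).tolist())
E
```

```text
[ 2.36340354e-04 -5.35359384e-05  3.98246180e-04] [ 0.01627014 -0.04066668  0.00499429] 31.6583
under [[147.0, 227.0], [383.0, 183.0], [611.0, 657.0], [343.0, 715.0]]
top [[146.0, 208.0], [382.0, 164.0], [611.0, 638.0], [341.0, 695.0]]
wrist hole top/bottom/stud tip [[292.0, 309.0], [292.0, 321.0], [293.0, 352.0]]
```

View pics/w_cv2h.png

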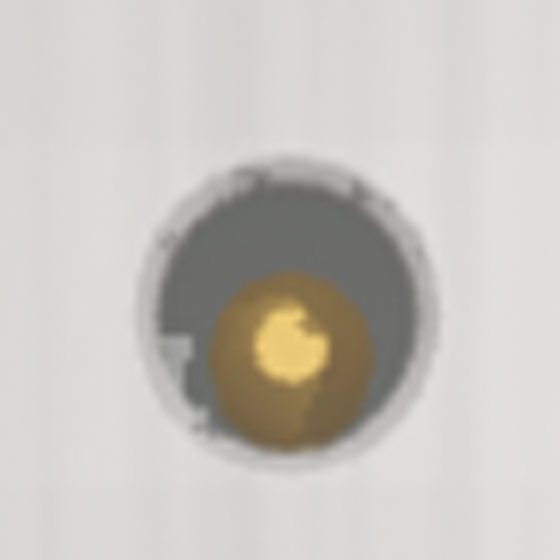

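View pics/s_cv2.png

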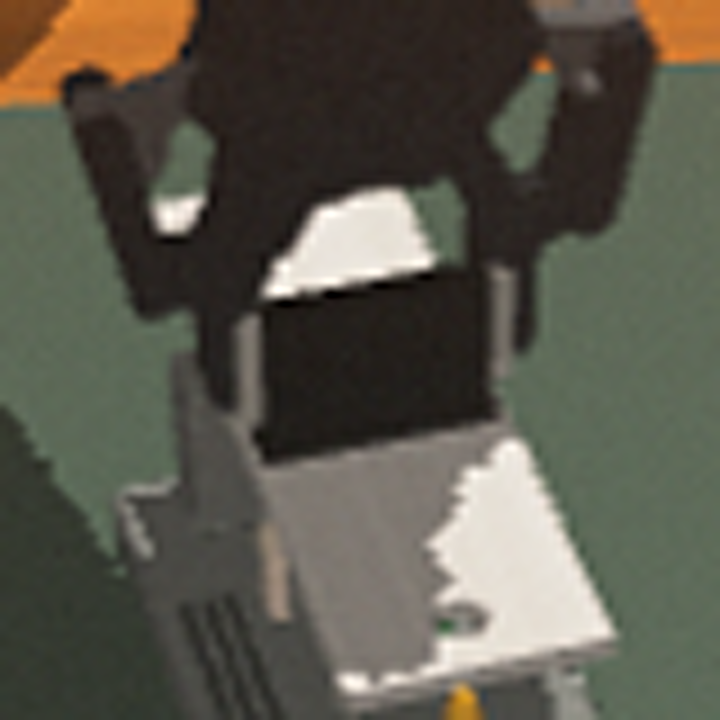

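Hole a and stud a line up laterally. Along x the stud sits about 0.7 mm further to -x than the hole, so I'll correct that and lower in small steps with force checks.

Run:
```python
from h import *
X=-.0007
f1=np.load("f1.npy")
p,q=coverpose(.116,X); movel(p,q,.08); pause(.1); f1=ff(); np.save("f1.npy",f1)
for z in [.111,.108,.105,.102,.099,.097,.095]:
    p,q=coverpose(z,X); movel(p,q,.05); pause(.05); f=ff(3)-f1; print(z,np.round(f,2),np.round((read_eef_pos()-p)*1e3,1))
    if abs(f[2])>8 or np.hypot(*f[:2])>8: print("stop");break
c,im=shot("w_cv3");save(im,"w_cv3h",(285,75,355,145),6); save(read_camera("scene"),"s_cv3",(245,195,345,295),6);print(read_time_s())
```

```text
0.111 [0.   0.48 0.17] [-0.1  0.  -0.1]
0.108 [-0.52  0.3   0.34] [-0. -0. -0.]
0.105 [-0.32  0.26  0.79] [-0.1  0.  -0.1]
0.102 [-0.44  0.21  0.09] [-0.1 -0.  -0.1]
0.099 [0.02 0.21 0.39] [-0.1  0.  -0.1]
0.097 [-0.42 -0.1   0.12] [-0. -0. -0.]
0.095 [-0.3  -0.14  0.2 ] [-0.  0. -0.]
34.8083
```

View pics/w_cv3h.png

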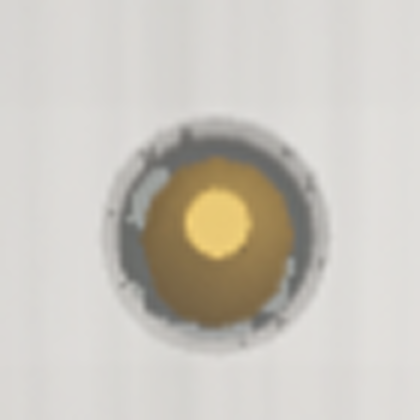

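View pics/s_cv3.png

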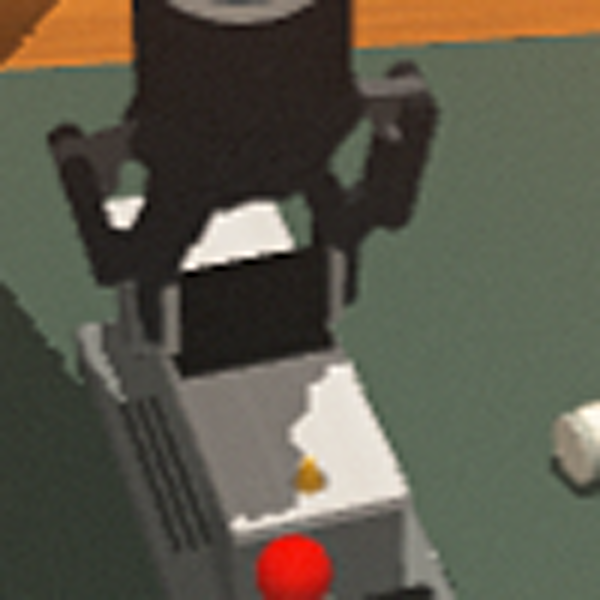

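Both studs have entered their holes with no contact force. Lower to seat and release.

Run:
```python
from h import *
X=-.0007;f1=np.load("f1.npy")
for z in [.093,.092,.091,.090,.089,.088,.087]:
    p,q=coverpose(z,X); movel(p,q,.03); pause(.05); f=ff(3)-f1; print(z,np.round(f,2))
    if f[2]>4: break
move_gripper(.062); pause(.2); print("rel",np.round(ff()-f1,2),read_finger_gap())
save(read_camera("scene"),"s_cv4a",(245,195,345,295),6)
e=read_eef_pos(); M=R.from_quat(read_tcp_rot()).as_matrix()
move_gripper(.08)
movel(e-M[:,2]*.12,None,.2); pause(.2)
c,im=shot("w_cv4"); save(read_camera("scene"),"s_cv4",(245,195,345,295),6);print(read_time_s())
print("pred",np.round(proj(c,[pkw(-.082,0,.082),pkw(-.1,-.032,.068),pkw(-.1,.032,.068),pkw(-.008,-.028,.102),pkw(-.008,.028,.102),pkw(.1,.032,.068)]),1).tolist())
```

```text
0.093 [-0.35  0.51  0.6 ]
0.092 [-0.33  0.1   0.41]
0.091 [-0.13 -0.02  0.76]
0.09 [-0.49  0.03  1.41]
0.089 [-2.86  0.31  7.9 ]
rel [0.07 0.02 2.33] 0.06226110333688138
38.5333
pred [[320.4, 113.5], [273.5, 88.5], [367.3, 88.5], [276.8, 230.3], [364.0, 230.4], [360.6, 355.9]]
```

View pics/w_cv4.png

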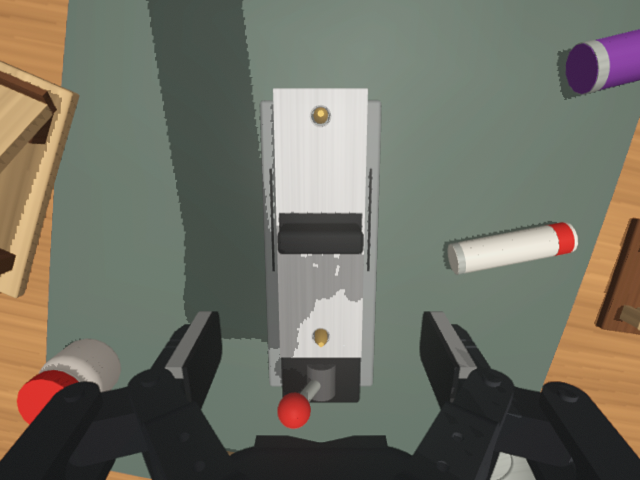

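View pics/s_cv4.png

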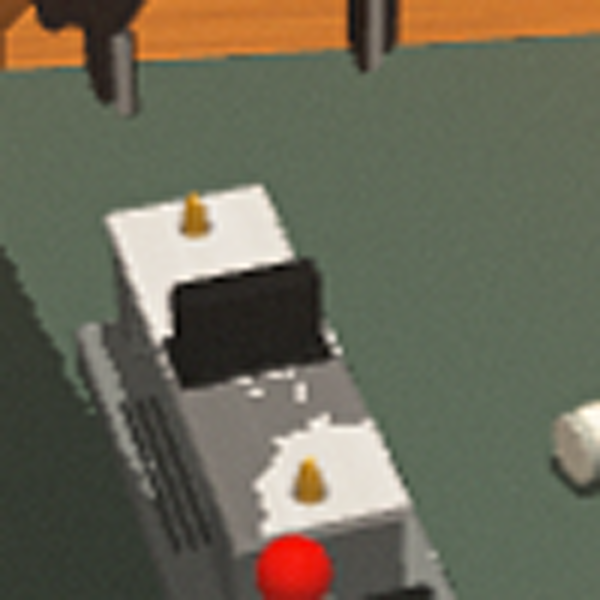

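The cover is seated: plate edge corners at (273,88) and (367,88), against (273.5,88.5) and (367.3,88.5) expected. Now the switch.

Run:
```python
from h import *
B=tri([(dict(np.load("pk0.npz")),(214.6,299.6)),(dict(np.load("pk1.npz")),(410.6,326.7))])
c,s=np.cos(PK[2]),np.sin(PK[2]); d=B[:2]-PK[:2]; print("ball",B,"pack",c*d[0]+s*d[1],-s*d[0]+c*d[1])
j=camera_params("top"); print("jar",onz("top",[441,177],0))
move_gripper(0.)
q=Q(PK[2]); zt=B[2]-.010+.019
move_ptp(pkw(.141,-.080,.19),q); movel(pkw(.141,-.080,zt),None,.2); pause(.1); f0=ff(3)
for y in [-.06,-.05,-.04,-.03,-.02,-.012]:
    movel(pkw(.141,y,zt),None,.08); f=ff(3)-f0; print(y,np.round(f,2))
    if abs(f[1])>15: break
save(read_camera("scene"),"s_sw",(245,195,345,345),4); shot("w_sw"); print(read_time_s())
```

```text
ball [0.66097271 0.00086067 0.08487453] pack 0.13709586493270062 -0.020413353222306835
jar [ 0.71555248 -0.20469698  0.        ]
-0.06 [-0.24 -0.52  0.38]
-0.05 [0.21 0.06 0.35]
-0.04 [ 0.05 -1.57  2.85]
-0.03 [-0.15 -0.3   0.35]
-0.02 [-0.4  -0.07 -0.04]
-0.012 [-0.02 -0.07  0.27]
42.85
```

View pics/s_sw.png

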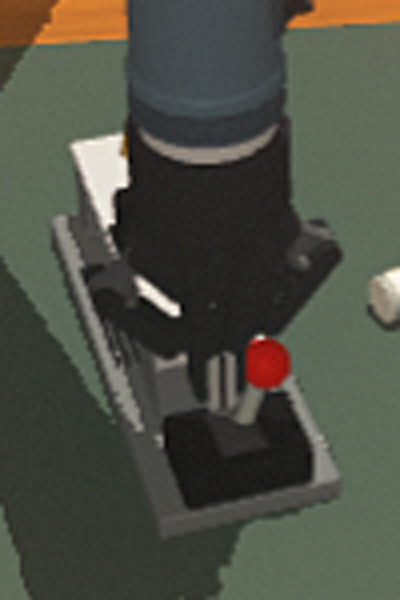

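Run:
```python
from h import *
for a in (.6,.8,1.0):
    t=a-.5; print(a,np.round(proj("scene",pkw(.137,.05*np.sin(t),.041+.05*np.cos(t)))[0],1))
zt=.0939; f0=ff(3)
for y in [-.007,-.003,0,.003]:
    movel(pkw(.141,y,zt),None,.08); f=ff(3)-f0; print(y,np.round(f,2))
    if abs(f[1])>6: break
movel(pkw(.141,-.02,zt),None,.15)
movel(pkw(.141,-.02,.22),None,.2); pause(.2)
s=read_camera("scene"); save(s,"s_end",(235,195,355,345),4); r=tip_of("scene","switch_tip"); print(r[:1])
c,im=shot("w_end"); print([(np.round(x["at"],1)) for x in tip_of("wrist","switch_tip")[:1]],[np.round(proj(c,pkw(.137,.05*np.sin(a-.5),.041+.05*np.cos(a-.5)))[0],1).tolist() for a in (.6,.8,1.)],read_time_s())
```

```text
0.6 [305.2 285.3]
0.8 [309.9 285. ]
1.0 [314.2 285.4]
-0.007 [-0.08 -0.1  -0.04]
-0.003 [ 0.28 -0.53 -0.5 ]
0 [ 0.2  -2.74 -0.38]
0.003 [-0.45 -6.6  -0.7 ]
[{'at': [316.2, 288.2], 'confidence': 0.58}]
[array([383.1, 226. ])] [[356.4, 229.9], [370.1, 229.0], [382.3, 227.5]] 45.5833
```

View pics/s_end.png

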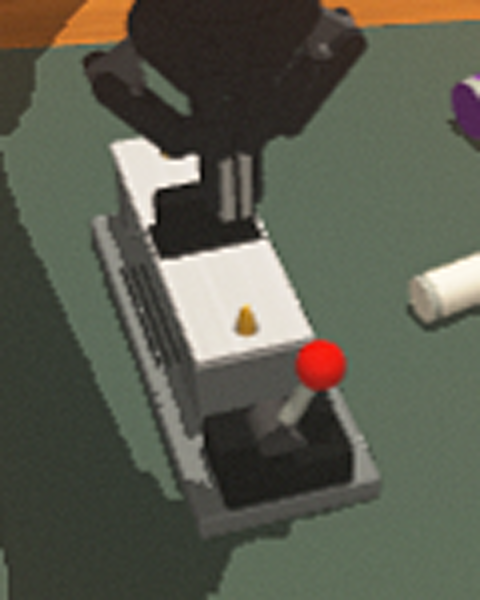

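View pics/w_end.png

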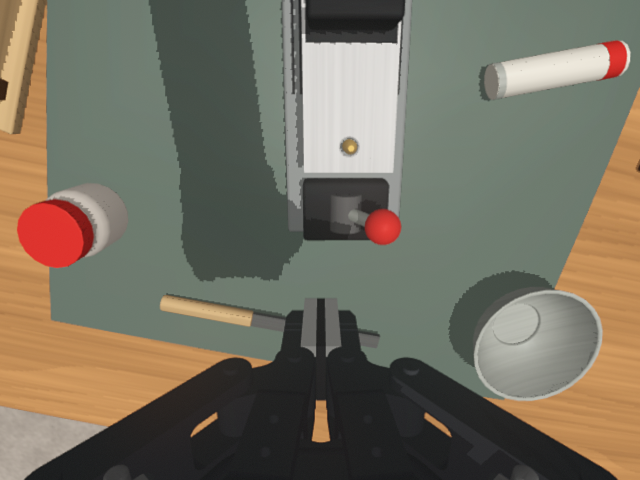

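The lever is fully over: ball at (383,226) against (382,227.5) expected for 1.0 rad. The cover is seated and nothing touches the pack, so I'm handing in.

Run:
```python
from h import *
sign_off(); print(read_time_s())
```

```text
the job is handed in; nothing more can be done
the job is handed in; nothing more can be done
```

I fitted the battery, put the cover on and threw the switch, and handed the job in just after 45.6 s on the robot's clock. `sign_off` gives no verdict, so the results below are from my own checks.

- **Battery:** I took the smaller green one from the wooden rest. I tilted it against the spring, pressed the spring in to about 14 mm by force, levelled it, eased it forward and let go. The wrist view then showed it within about 1 px of the seat on the two measures I compared (sideways position and front end).
- **Cover:** I picked it up by its grip and lowered it over both studs with almost no contact force. It met the blocks at about the expected seat height with roughly 8 N, and I released it there. Afterwards its near edge was within 1 px of where a seated cover should be.
- **Switch:** I pushed the lever until it stopped. The ball was at wrist pixel (383,226), against (382,227.5) expected for 1.0 rad.
- **Bystanders:** the jar, bowl and file looked undisturbed in the last wrist picture, but I did not measure their positions.

**Checks that failed or disagreed:**
- My first straight-line approach to the cover was refused for joint range, so I gripped it with the tool 6° off the cover's normal and levelled it accordingly.
- The camera fits of the cover's tilt in the grip left about 2° in doubt.
- The vertical force rose to about 10 N as I eased the battery forward, and it was gone after release.
- The spring reading itself was only inferred from force and pictures.

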